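Erase a pile of tape cartridges in the ratchet-cradle bulk eraser

ROBOT

A 6-joint arm with a two-finger parallel gripper is mounted at the origin on the work surface. World frame = base frame: x ahead of the robot, y to its left, z up, the work surface at z = 0. Lengths are in m, angles in rad, forces in N, time in s.
With the tool pointing down it reaches from about 0.225 to 0.725 m from the base axis. Payload 3.1 kg.
Tool frame: the origin (TCP) lies on the centre line of the jaws, within the pads' length; the fingertips stand 11 mm ahead of it and the grasp point (between the pads) lies 8 mm behind it; x points along the fingers, y is the direction in which the jaws open and shut, and the axes are right-handed (so a half turn about x gives the same grasp; the last joint's range is limited). The gripper opens to 85 mm and grips with 20 to 120 N. Pads are 22 mm wide; open, the fingers measure 114 mm over their backs; the gripper's body (76 mm by 85 mm) begins 54 mm behind the grasp point. The pads swing forward as they close: fully open they stand 13 mm farther back than shut.
Start: joints at [-1.349, 0.048, 0.099, 1.622, 0, 1.443], TCP at [0.18, -0.493, 0.242] pointing down, gripper open.
Joint ranges: [-2.91, 2.91], [-0.99, 1.94], [-1.21, 1.42], [-2.12, 2.29], [-1.49, 1.47], [-3.14, 3.14]. Speed limits (rad/s): [2.79, 2.79, 3.14, 3.14, 3.14, 3.14].

INTERFACE

Orientations are given as [roll, pitch, yaw] about the fixed x, y, z axes, in that order (R = Rz(yaw) Ry(pitch) Rx(roll)).
In Python, from cell import telemetry, imaging, order, cut_out, pinpoint gives the robot as it stands.
- The arm moves only by the shell command python3 -m pendant 'ROWS'. ROWS is JSON, a list of rows, each a list of 3 entries, a list of its own where there are three numbers: the shift along the tool's x, y, z in m, then the turn, a rotation vector about the tool's x, y, z in degrees, then the closure, from 0 (fully open) to 1 (shut). In form: [[[tx, ty, tz], [rx, ry, rz], claw], ...]. A call has exactly 10 rows; each row shifts and turns the commanded pose from where the row before left it, along the tool's axes as they then stand; what a row does not reach is not made up. A row lasts 1/8 s, in which the tool goes at most 62.5 mm and 10.7 degrees, less where a joint would pass 70% of its speed; a pose out of reach is approached as far as the arm can. A call with a gripper value outside its range is refused whole. The fingers move at their own pace and stop on an object; the grip force is fixed at half the most. Time passes only in rows, so rows that do not move let the fingers close, or fill a call up. It gives the time, the measured TCP pose, the force and the opening at its end, in the units of the state.
- telemetry.read_state(): the state, without advancing time (a new reading comes with each control period).
- imaging.camera(name): name is "scene" or "top"; returns the picture (480x640x3 uint8, blue, green, red); there is no depth.
- imaging.get_calibration(name): a dict with "fov_y" (degrees; the focal length in pixels is half the picture's height over the tangent of half this angle, whatever the lens; pixels are square), "cx", "cy" (the principal point, pixels), "R" (3x3) and "t" (3): a world point X has camera coordinates R X + t. Camera axes: x right, y down, z forward; pixel columns grow to the right and rows downward; lengths in m; the calibration is good to about 2 mm. A picture is of the moment at which its call begins. get_calibration takes no time and is no camera call.
- order.job_done(): hands the job in, once; it reports no verdict.
Trained networks look in the newest picture that a camera, given by its name, has taken for a name from the list of things; names that differ only in an ending like _2 or _b are one class to them, and where a whole thing is asked for, a point or a joint stands for the part that bears it (a point fixed in the world has none). Each returns a list of dicts, best first, with "score" (0 to 1); they miss things now and then, are a little off and sometimes report something else, mostly with a low value. They report only what shows in the picture. A call takes as long as a camera call.
- cut_out(query, camera): "mask" (480x640 bool, what is visible of it).
- pinpoint(query, camera): "centre" ([x, y, z] in m, in the coordinates of the camera as it stood for that picture, good to about 4 mm: a listed point, or the origin of a listed thing).
The state is a dict: "t": time; "joint_positions": joint angles; "joint_vel": joint speeds; "tau": joint torques, N m; "ee_pos": TCP position; "tool_rot": TCP orientation; "force": force on the tool from outside, world axes, zero at the start; "ft_torque": the same for the moment, N m; "grip_width": finger opening in m.
Only numpy, scipy, OpenCV 4.12 (cv2) and the standard library are available. Lean on these libraries where they do the work, as an engineer would, in place of code of your own. Each camera call takes 0.05 s, during which the arm holds its last target.

TASK

Erase the grey tape cartridges lying on the bench: pile them all flat on the eraser's raised cradle and set the steel hold-down plate on top of the pile, then throw the ratchet pawl clear of its wheel, crank the cradle all the way down into the well and push the red lever over to on. With the eraser still on, crank the cradle back up to the top and have the pawl back in the wheel to hold it there; only then pull the lever back to off. Leave the pile and its plate on the cradle, and do not knock over or shove aside the other things on the bench.

Things in the scene. Friction and masses are not known exactly. Their poses are not given: they have to be found in the camera images.
- eraser: Bulk eraser, a fixed grey steel cabinet 250 mm (x) by 200 mm (y) with a flat deck 125 mm above the bench; origin under its centre, x away from the robot, y to its left (crank side), z up. In the deck is a well with straight walls, mouth 146 (x) by 122 mm (y), closed by the raised cradle; anything overhanging the mouth fouls the deck when the cradle goes down.
- cradle_top (a point): Centre of the upper face of the cradle, an aluminium platform 134 mm long (eraser's x) by 110 mm wide (y), in the middle of the eraser. Axes as the eraser's. Raised, it stands 2 mm proud of the deck, which runs on about 40 mm or more all round, so fingers have room beside the pile.
- cradle (a joint): Depth of the cradle below its raised position, m: 0 raised (its start), 0.060 fully down. Geared to the crank, 0.0267 m per rad; it is moved only by the crank.
- crank (a joint): Angle of crank and ratchet wheel, rad, from 0 (cradle raised, the start) to 2.25 (cradle down), a stop at each end. Growing is backward: the handle goes from the robot's side up over the top to the far side and the cradle sinks. A drag brake (0.6 N m) holds it wherever it is left. With the pawl in, it turns only towards 0, clicking over 16 teeth; backward it locks within 0.05 rad. Raising takes up to 20 N.
- crank_grip (a point): Middle of the crank handle, a black round bar 20 mm thick, free for 40 mm to each side, level along the eraser's y, on a 75 mm crank arm on the eraser's left side. Pinch it from above across the eraser's x; it turns in the fingers as they follow its arc. At crank 0 it is 65 degrees from the top towards the robot, at 2.25 it is 64 degrees from the top on the far side. Its axes turn with the crank.
- axle (a point): Axis of crank and ratchet wheel (62 mm radius), 100 mm above the bench, in the wheel's plane; axes as the eraser's. The crank turns about the eraser's y through this point; crank_grip lies 83 mm out along y from here.
- pawl (a joint): Angle of the ratchet pawl, rad: 0 with its nose fully down in a tooth gap (the start), growing as it is lifted and thrown over away from the robot; 1.35 is its stop. From below about 0.7 rad it falls back into the wheel by its own weight; beyond 1.0 it tips to the stop and stays. 1 to 5 N at the bar moves it, up to 20 N if the wheel bears hard on it.
- pawl_bar (a point): Middle of the pawl's thumb bar, black, round, 14 mm thick, 54 mm long, level along the eraser's y, 60 mm from the pivot, on a stem 9 mm to the left (+y) of this point. Pawl in: 36 mm nearer to the robot than the pivot, 48 mm above it; thrown over: 39 mm beyond, 46 mm above it. Push it along its arc from the robot's side over the pivot to throw the pawl clear, from the far side back over to drop it in.
- pawl_pivot (a point): Pivot of the pawl, 163 mm above the bench, above and beyond the wheel's axle, in the wheel's plane; it swings about the eraser's y; axes as the eraser's. In the wheel, the pawl's arm (66 mm) points level to the robot; thrown over, it stands almost straight up.
- lever (a joint): Angle of the red lever, rad: 0 off (leaning 0.5 rad towards the robot; it starts at 0 to 0.1), 1.0 on (leaning 0.5 rad away). It stays where it is left; about 1 N at its knob moves it. Stops at both ends.
- lever_knob (a point): Centre of the upright red bakelite knob, 24 mm thick and about 50 mm long, on top of the switch lever at the eraser's right side (-y), 112 mm from its pivot; about 153 mm above the bench at either end of the swing, 167 mm in the middle. Its axes turn with the lever.
- lever_pivot (a point): Pivot of the red lever, 55 mm above the bench, 18 mm out from the eraser's right side; it swings about the eraser's y; axes as the eraser's.
- slim_a: Slim tape cartridge in a hard grey plastic shell, 96 mm long (x), 62 mm wide (y), 16 mm thick (z), about 0.14 kg; origin at the centre of its underside, z up as it lies. May be absent.
- slim_b: Another slim cartridge, the same as slim_a. May be absent.
- thick_a: Thick tape cartridge, like the slim ones (96 x 62 mm) but 24 mm thick, about 0.2 kg; origin at the centre of its underside. May be absent.
- thick_b: Another thick cartridge, the same as thick_a. May be absent.
- plate: Hold-down plate: a bare steel slab 112 mm (x) by 80 mm (y), 10 mm thick, about 0.35 kg, with a black grab bar over its middle; origin at the centre of its underside, z up.
- plate_grip (a point): Centre of the plate's grab bar, 41 mm above the plate's underside; the bar is 84 mm long (the plate's x), 16 mm wide (y), 14 mm high, on two 12 mm posts.
- loupe: Chrome loupe standing on the bench, 42 mm across, 48 mm tall; a bystander. Origin at the centre of its underside.
- cleaner: Head-cleaner bottle, 52 mm across, 130 mm tall; a bystander. Origin at the centre of its underside.
- bezel: Orange plastic drive bezel lying flat, 110 x 100 x 14 mm; a bystander. Origin at the centre of its underside.

How it is judged:
On the way, in this order (a step that is already met when the one before it is completed fails the run):
1. with the pawl in the wheel and the cradle up, every cartridge lies flat on the cradle and the hold-down plate lies on top of the pile (x of slim_a in the frame of cradle_top between -0.028 and 0.028 m and y of slim_a in the frame of cradle_top between -0.033 and 0.033 m and z of slim_a in the frame of cradle_top between -0.004 and 0.09 m and angle between each of slim_a, slim_b, thick_a, thick_b, plate's own z axis and vertical below 0.15 rad and z of plate in the frame of slim_a above 0.011 m and x of slim_b in the frame of cradle_top between -0.028 and 0.028 m and y of slim_b in the frame of cradle_top between -0.033 and 0.033 m and z of slim_b in the frame of cradle_top between -0.004 and 0.09 m and z of plate in the frame of slim_b above 0.011 m and x of thick_a in the frame of cradle_top between -0.028 and 0.028 m and y of thick_a in the frame of cradle_top between -0.033 and 0.033 m and z of thick_a in the frame of cradle_top between -0.004 and 0.09 m and z of plate in the frame of thick_a above 0.019 m and x of thick_b in the frame of cradle_top between -0.028 and 0.028 m and y of thick_b in the frame of cradle_top between -0.033 and 0.033 m and z of thick_b in the frame of cradle_top between -0.004 and 0.09 m and z of plate in the frame of thick_b above 0.019 m and x of plate in the frame of cradle_top between -0.03 and 0.03 m and y of plate in the frame of cradle_top between -0.035 and 0.035 m and z of plate in the frame of cradle_top between -0.004 and 0.09 m and linear speed of each of slim_a, slim_b, thick_a, thick_b, plate below 0.03 m/s and contact force between the fingers and slim_a below 0.5 N and contact force between the fingers and slim_b below 0.5 N and contact force between the fingers and thick_a below 0.5 N and contact force between the fingers and thick_b below 0.5 N and contact force between the fingers and plate below 0.5 N and value of joint cradle below 0.003 m and value of joint pawl below 0.09 rad and value of joint lever below 0.15 rad), for 0.3 s.
2. the pawl is thrown clear of the wheel while the loaded cradle is still up (value of joint pawl above 1.1 rad and value of joint cradle below 0.003 m), for 0.2 s.
3. the loaded cradle is cranked fully down into the well, lever still off (x of slim_a in the frame of cradle_top between -0.028 and 0.028 m and y of slim_a in the frame of cradle_top between -0.033 and 0.033 m and z of slim_a in the frame of cradle_top between -0.004 and 0.09 m and angle between each of slim_a, slim_b, thick_a, thick_b, plate's own z axis and vertical below 0.15 rad and z of plate in the frame of slim_a above 0.011 m and x of slim_b in the frame of cradle_top between -0.028 and 0.028 m and y of slim_b in the frame of cradle_top between -0.033 and 0.033 m and z of slim_b in the frame of cradle_top between -0.004 and 0.09 m and z of plate in the frame of slim_b above 0.011 m and x of thick_a in the frame of cradle_top between -0.028 and 0.028 m and y of thick_a in the frame of cradle_top between -0.033 and 0.033 m and z of thick_a in the frame of cradle_top between -0.004 and 0.09 m and z of plate in the frame of thick_a above 0.019 m and x of thick_b in the frame of cradle_top between -0.028 and 0.028 m and y of thick_b in the frame of cradle_top between -0.033 and 0.033 m and z of thick_b in the frame of cradle_top between -0.004 and 0.09 m and z of plate in the frame of thick_b above 0.019 m and x of plate in the frame of cradle_top between -0.03 and 0.03 m and y of plate in the frame of cradle_top between -0.035 and 0.035 m and z of plate in the frame of cradle_top between -0.004 and 0.09 m and value of joint cradle above 0.056 m and value of joint lever below 0.15 rad), for 0.2 s.
4. the red lever is pushed over to on with the cradle down (value of joint lever above 0.85 rad and value of joint cradle above 0.056 m), for 0.3 s.
5. with the lever still on, the cradle is back at the top and the pawl is down in the wheel (value of joint lever above 0.85 rad and value of joint cradle below 0.003 m and value of joint pawl below 0.09 rad), for 0.3 s.
At the end, for the whole second after the job is handed in: Cradle up (within 3 mm), pawl down in the wheel (under 0.09 rad), lever off (under 0.15 rad). Every cartridge flat (0.15 rad) on the pile, centred on the cradle within 28 mm in x, 33 mm in y; the plate flat on top of all, within 30 and 35 mm; all released, at rest (all of step 1); the robot touches nothing.
It fails at once if the loupe is knocked over or shoved more than 5 cm (distance of loupe from where it was at the start of the episode above 0.05 m).
It fails at once if the cleaner bottle is knocked over or shoved more than 5 cm (distance of cleaner from where it was at the start of the episode above 0.05 m).
It fails at once if the drive bezel is knocked over or shoved more than 5 cm (distance of bezel from where it was at the start of the episode above 0.05 m).
Of slim_a, slim_b, thick_a, thick_b only 2 to 4 are there at a start; the rules pass over those that are not, and their reading is None.
At some moment in a run one of slim_a, slim_b may be knocked a few centimetres aside while the robot is not near it.
Once in a run the grip may slacken for a moment while it holds something.
It also fails if it takes over 210 s, if anything falls off the work surface, if the arm or the gripper's body presses on something with over 40 N, if the wrist force passes 120 N, or if a joint passes its speed limit or range.

## Working session

There is one attempt and no reset: what is moved stays moved. The work goes in short steps, Python scripts to look and compute and a shell command to move; the robot and the scene stay as the last step left them, time stands still between calls to the robot, and variables do not carry over. Pictures are saved under pics/ and viewed, and the job is handed in when it is done.

```bash
ls; mkdir -p pics; python3 - <<'E'
from cell import telemetry, imaging
import cv2
s=telemetry.read_state(); print(s)
for n in("scene","top"):
    cv2.imwrite(f"pics/{n}0.png",imaging.camera(n)); print(imaging.get_calibration(n))
E
```

```text
pics
{'t': 0.0, 'joint_positions': array([-1.34880417e+00,  4.87339629e-02,  9.75989077e-02,  1.62201806e+00,
        3.33265603e-05,  1.44299892e+00]), 'joint_vel': array([ 1.47817614e-04,  1.26165421e-03,  5.99185818e-05, -1.96694882e-04,
        3.98310528e-04,  1.86745853e-03]), 'tau': array([ 7.30927277e-04, -3.38784313e+01,  3.20014966e+01,  2.04097055e-02,
       -2.83631434e-04,  5.06390876e-06]), 'ee_pos': array([ 0.17978565, -0.4926287 ,  0.24112642]), 'tool_rot': array([-1.71273346,  1.56843931,  1.77864872]), 'force': array([-0.7063721 , -0.27624111,  0.84355218]), 'ft_torque': array([-0.01193484, -0.09977332,  0.02344761]), 'grip_width': 0.0851653389344804}
{'fov_y': 47.26082028752283, 'cx': 318.7561275557825, 'cy': 242.26908710433747, 'R': array([[-0.03073565,  0.99930486,  0.02109767],
       [ 0.64209882,  0.03591646, -0.76578007],
       [-0.7660055 , -0.00998996, -0.64275639]]), 't': array([ 0.02938822, -0.28073207,  1.71972237])}
{'fov_y': 53.273663127902665, 'cx': 327.3371711303775, 'cy': 239.7699382450962, 'R': array([[ 0.02507813, -0.99965152, -0.00824124],
       [-0.98384845, -0.02321842, -0.17749123],
       [ 0.17723803,  0.01255927, -0.98408787]]), 't': array([-0.0503436 ,  0.63807   ,  1.15783235])}
```

View pics/scene0.png

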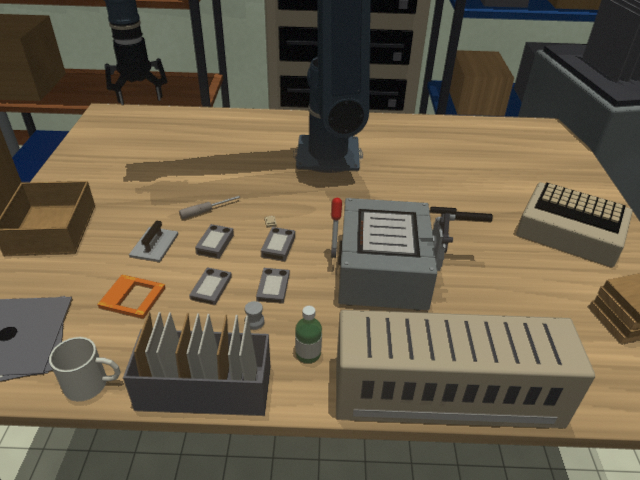

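View pics/top0.png

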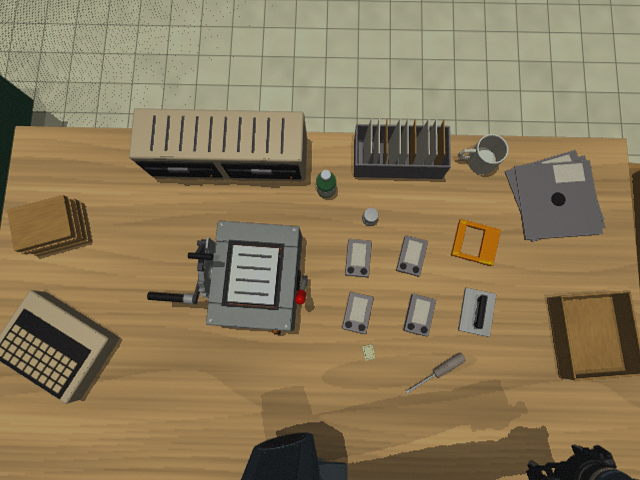

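```bash
cat > h.py <<'E'
import numpy as np, cv2
from scipy.spatial.transform import Rotation as Ro
from cell import telemetry, imaging, cut_out, pinpoint
def cal(n):
    c=imaging.get_calibration(n); f=240/np.tan(np.radians(c['fov_y']/2)); return f,c['cx'],c['cy'],np.array(c['R']),np.array(c['t'])
def world(p,n):
    f,cx,cy,R,t=cal(n); return R.T@(np.array(p)-t)
def proj(X,n):
    f,cx,cy,R,t=cal(n); c=R@np.array(X)+t; return np.array([cx+f*c[0]/c[2],cy+f*c[1]/c[2]])
def ray(u,v,z,n):
    f,cx,cy,R,t=cal(n); o=-R.T@t; d=R.T@np.array([(u-cx)/f,(v-cy)/f,1]); return o+d*(z-o[2])/d[2]
def tool():
    s=telemetry.read_state(); return s['ee_pos'],Ro.from_euler('xyz',s['tool_rot'])
def pp(q,n,k=3):
    for d in pinpoint(q,n)[:k]:
        print(q,n,round(d['score'],2),np.round(world(d['centre'],n),4))
def masktop(mask,z,n):
    """back-project mask's contour to plane z, min-area rect"""
    c=max(cv2.findContours(mask.astype(np.uint8),cv2.RETR_EXTERNAL,cv2.CHAIN_APPROX_NONE)[0],key=cv2.contourArea)[:,0]
    P=np.array([ray(u,v,z,n)[:2] for u,v in c],np.float32)
    return cv2.minAreaRect(P*1000)
E
python3 - <<'E'
from h import *
p,R=tool(); print(p, R.as_matrix().round(3))
imaging.camera("top")
for q in["eraser","cradle_top","crank_grip","axle","pawl_bar","pawl_pivot","lever_knob","lever_pivot","slim_a","thick_a","plate","plate_grip","loupe","cleaner","bezel"]: pp(q,"top",4)
E
```

```text
[ 0.1797923  -0.49266949  0.24120988] [[-0.     0.343 -0.939]
 [ 0.002 -0.939 -0.343]
 [-1.    -0.002 -0.   ]]
eraser top 0.77 [ 0.5402  0.1388 -0.001 ]
cradle_top top 0.56 [0.5432 0.1398 0.1232]
crank_grip top 0.69 [0.4817 0.3415 0.1321]
axle top 0.56 [0.546  0.2526 0.0986]
pawl_bar top 0.9 [0.568  0.2434 0.2122]
pawl_pivot top 0.75 [0.6076 0.2482 0.158 ]
pawl_pivot top 0.42 [ 0.7872 -0.0295  0.0014]
lever_knob top 0.78 [0.4876 0.022  0.1522]
lever_pivot top 0.88 [0.5325 0.0184 0.0578]
lever_pivot top 0.74 [ 0.4603 -0.2758  0.0029]
slim_a top 0.83 [ 0.6012 -0.113  -0.0031]
slim_a top 0.78 [ 0.616  -0.2536 -0.0027]
slim_a top 0.63 [0.5422 0.1368 0.1226]
thick_a top 0.87 [ 0.4569 -0.1178 -0.0042]
thick_a top 0.77 [ 0.4616 -0.2743  0.0006]
thick_a top 0.39 [ 0.4721 -0.4213 -0.0051]
thick_a top 0.34 [0.4802 0.3381 0.1312]
plate top 0.89 [ 0.4695 -0.4205 -0.0033]
plate top 0.42 [ 0.7107 -0.1427 -0.0013]
plate_grip top 0.87 [ 0.4687 -0.4239  0.0385]
loupe top 0.66 [ 0.7125 -0.1455 -0.0017]
loupe top 0.58 [ 0.4701 -0.4215 -0.0054]
cleaner top 0.8 [ 0.7871 -0.0304 -0.    ]
cleaner top 0.6 [0.4833 0.3428 0.1306]
cleaner top 0.16 [ 0.7153 -0.1447 -0.0021]
bezel top 0.78 [ 0.651  -0.4249  0.0025]
```

The scene shows four cartridges, two slim (far row, top px (358,257) and (411,255)) and two thick (near row, (357,312) and (420,314)). The plate is at (478,311), the eraser at (255,275), the crank handle at (172,297), the pawl bar at (202,257) and the red knob at (300,297). Next I'll measure yaw angles.

```bash
python3 - <<'E'
from h import *
im=imaging.camera("top")
vis=im.copy()
for q,z in(("slim_a",.016),("thick_a",.024),("plate",.010),("bezel",.014),("cradle_top",.127)):
    for d in cut_out(q,"top")[:3]:
        m=d['mask']
        (c,s,a)=masktop(m,z,"top")
        print(q,round(d['score'],2),np.round(c,1),np.round(s,1),round(a,1),m.sum())
        vis[m]=vis[m]//2+np.array([0,100,0],np.uint8)
for d in cut_out("eraser","top")[:1]:
    print("er",d['score'],masktop(d['mask'],.125,"top"))
cv2.imwrite("pics/vis1.png",vis)
cv2.imwrite("pics/er.png",cv2.resize(im[210:350,140:320],None,fx=4,fy=4,interpolation=cv2.INTER_CUBIC))
E
```

```text
slim_a 0.98 [ 602.2 -115.8] [62.6 96.2] 86.6 844
slim_a 0.71 [ 610.2 -255.7] [61.1 96.4] 75.6 834
thick_a 0.7 [505.1 325. ] [ 88.4 186.3] 31.9 840
thick_a 0.59 [ 458.7 -272.5] [65.3 98.6] 76.2 978
thick_a 0.58 [ 460.9 -116.2] [62.8 97.5] 79.1 943
plate 0.82 [ 470.5 -423. ] [ 83.8 114.9] 79.6 1447
plate 0.58 [ 602.6 -115.7] [62.3 97.8] 85.8 874
bezel 0.72 [ 651.9 -422.9] [113.1 107. ] 75.5 1168
cradle_top 0.57 [541.9 138.8] [112.9 136.4] 87.1 2638
er 0.77 ((546.438720703125, 192.56895446777344), (370.6074523925781, 260.4762878417969), 83.49317169189453)
```

View pics/er.png

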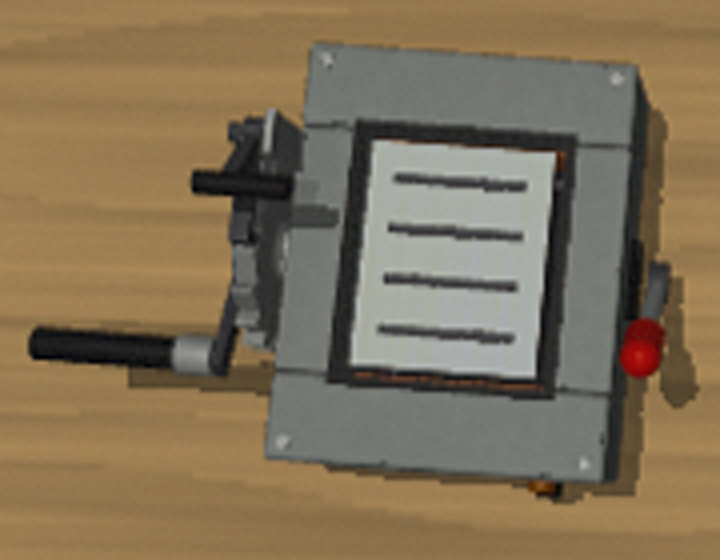

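View pics/vis1.png

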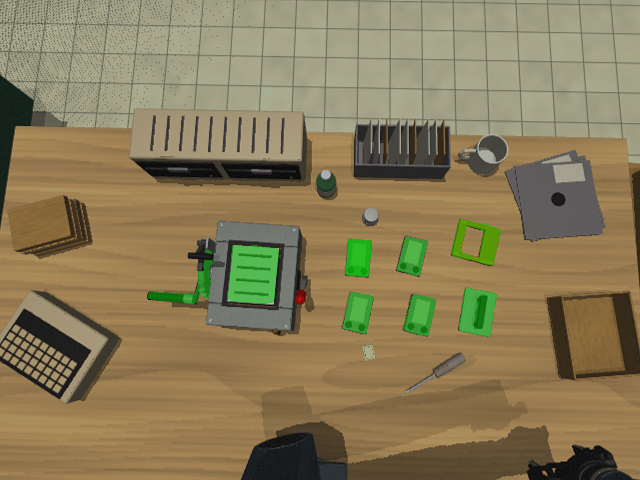

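```bash
cat >> h.py <<'E'
def go(target,yaw,n=None,quiet=False):
    """tool-frame shift from the present TCP to target (tool down, tool z at yaw deg); shift given in the axes AFTER the turn"""
    p,R=tool(); M=R.as_matrix()
    zang=np.degrees(np.arctan2(M[1,2],M[0,2])); turn=-((yaw-zang+180)%360-180)
    c,s=np.cos(np.radians(yaw)),np.sin(np.radians(yaw))
    A=np.array([[0,0,-1],[-s,c,0],[c,s,0]])
    d=np.array(target)-p
    print("tcp",p.round(4),"zang",zang.round(2),"tilt",np.degrees(np.arccos(min(1,-M[2,0]))).round(2),"turn rx",round(turn,2),"shift after turn mm",(A@d*1000).round(1))
E
python3 - <<'E'
from h import *
P=[ray(140+u/4,210+v/4,.125,"top") for u,v in((326,60),(616,78),(280,441),(585,464))]
P=np.array(P);print(P.round(4),P.mean(0))
for a,b in((2,0),(3,1),(0,1),(2,3)):
    d=P[b]-P[a];print(np.degrees(np.arctan2(d[1],d[0])),np.linalg.norm(d))
imaging.camera("scene")
for q in["eraser","cradle_top","crank_grip","axle","pawl_bar","pawl_pivot","lever_knob","lever_pivot","slim_a","thick_a","plate_grip"]: pp(q,"scene",2)
E
python3 -m pendant '[[[0,0,0],[-10.6,0,0],0],[[0,0,0],[-10.6,0,0],0],[[0,0,0],[-10.6,0,0],0],[[0,0,0],[-10.6,0,0],0],[[0,0,0],[-10.6,0,0],0],[[0,0,0],[-10.6,0,0],0],[[0,0,0],[-10.6,0,0],0],[[0,0,0],[-10.6,0,0],0],[[0,0,0],[-10.6,0,0],0],[[0,0,0],[-10.6,0,0],0]]'
python3 - <<'E'
from h import *
go([.459,-.2725,.10],-13.8)
E
```

```text
[[0.657  0.2204 0.125 ]
 [0.65   0.0451 0.125 ]
 [0.4301 0.2327 0.125 ]
 [0.4214 0.0545 0.125 ]] [0.53961336 0.13818467 0.125     ]
-3.0831837401799307 0.22726055961118324
-2.36247480891409 0.2288676380818857
-92.27602066744117 0.17546739101212375
-92.79952628215749 0.17833095640425328
cradle_top scene 0.59 [0.5411 0.1354 0.127 ]
cradle_top scene 0.42 [ 0.5409  0.1409 -0.0036]
crank_grip scene 0.65 [0.4786 0.3399 0.1321]
axle scene 0.98 [0.5509 0.2525 0.097 ]
axle scene 0.17 [ 0.4736 -0.4213 -0.001 ]
pawl_bar scene 0.83 [0.5737 0.2435 0.2104]
pawl_pivot scene 0.75 [0.5481 0.2561 0.0945]
pawl_pivot scene 0.74 [ 0.6127 -0.2515 -0.001 ]
lever_knob scene 0.74 [0.4832 0.0217 0.1554]
lever_pivot scene 0.72 [0.534  0.0216 0.0528]
slim_a scene 0.97 [ 0.6013 -0.1168  0.0014]
slim_a scene 0.71 [ 6.122e-01 -2.541e-01 -2.000e-04]
thick_a scene 0.88 [ 0.4604 -0.114  -0.0009]
thick_a scene 0.68 [ 0.4589 -0.2741 -0.0012]
plate_grip scene 0.97 [ 0.4669 -0.4248  0.0418]
t: 3.1
ee_pos: [0.1799, -0.4932, 0.2423]
tool_rot: [2.345, 1.571, 1.41]
force: [0.3, 0.5, -0.2]
grip_width: 0.0854
tcp [ 0.1799 -0.4932  0.2423] zang -53.61 tilt 0.0 turn rx -39.81 shift after turn mm [142.3 280.9 218.4]
```

```bash
python3 -m pendant '[[[0,0,0],[-10,0,0],0],[[0,0,0],[-10,0,0],0],[[0,0,0],[-10,0,0],0],[[0,0,0],[-9.8,0,0],0],[[0,0.047,0.0364],[0,0,0],0],[[0,0.047,0.0364],[0,0,0],0],[[0,0.047,0.0364],[0,0,0],0],[[0,0.047,0.0364],[0,0,0],0],[[0,0.047,0.0364],[0,0,0],0],[[0,0.046,0.0364],[0,0,0],0]]'
python3 - <<'E'
from h import *
go([.459,-.2725,.012],-13.8)
E
```

```text
t: 4.35
ee_pos: [0.4619, -0.2728, 0.2425]
tool_rot: [-0.606, 1.57, -0.853]
force: [1.6, -0.6, 0.4]
grip_width: 0.0856
tcp [ 0.4619 -0.2728  0.2425] zang -14.16 tilt 0.05 turn rx -0.36 shift after turn mm [230.5  -0.4  -2.8]
```

```bash
python3 -m pendant '[[[0.05,0,-0.002],[0,0,0],0],[[0.05,0,0],[0,0,0],0],[[0.05,0,0],[0,0,0],0],[[0.05,0,0],[0,0,0],0],[[0.02,0,0],[0,0,0],0],[[0.01,0,0],[0,0,0],0],[[0,0,0],[0,0,0],0],[[0,0,0],[0,0,0],0],[[0,0,0],[0,0,0],0],[[0,0,0],[0,0,0],0]]'
python3 - <<'E'
from h import *
go([.459,-.2725,.010],-13.8)
im=imaging.camera("scene"); cv2.imwrite("pics/g1.png",cv2.resize(im[150:400,100:400],None,fx=2.5,fy=2.4))
E
```

```text
t: 5.6
ee_pos: [0.4591, -0.2742, 0.0133]
tool_rot: [-0.395, 1.569, -0.642]
force: [-0.5, -0.1, 0.8]
grip_width: 0.086
tcp [ 0.4591 -0.2742  0.0133] zang -14.16 tilt 0.1 turn rx -0.36 shift after turn mm [ 3.3  1.6 -0.5]
```

View pics/g1.png

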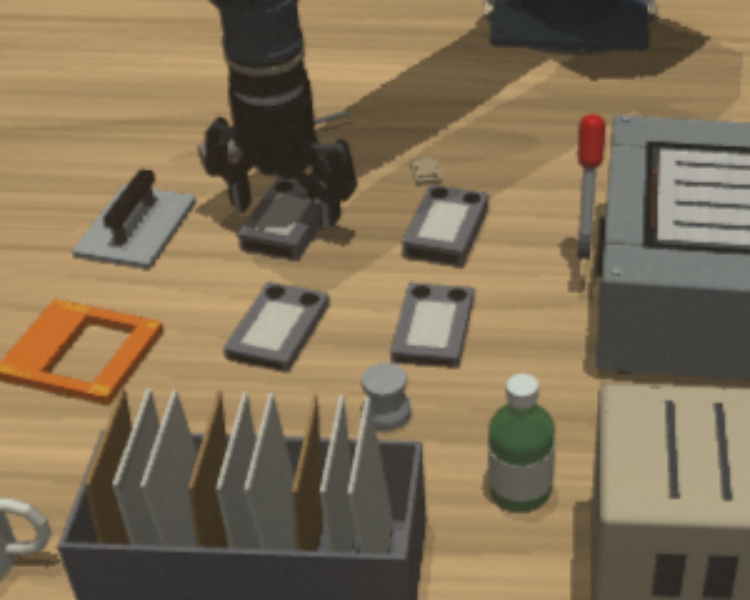

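The open fingers straddle the near-left thick cartridge, so I'll close.

```bash
python3 -m pendant '[[[0.002,0.001,0],[0,0,0],1],[[0,0,0],[0,0,0],1],[[0,0,0],[0,0,0],1],[[0,0,0],[0,0,0],1],[[0,0,0],[0,0,0],1],[[0,0,0],[0,0,0],1],[[-0.01,0,0],[0,0,0],1],[[-0.02,0,0],[0,0,0],1],[[-0.04,0,0],[0,0,0],1],[[-0.05,0,0],[0,0,0],1]]'
python3 - <<'E'
from h import *
print(telemetry.read_state()['grip_width'])
go([.541,.138,.26],-2.6)
E
```

```text
t: 6.9
ee_pos: [0.457, -0.2714, 0.1293]
tool_rot: [2.716, 1.565, 2.469]
force: [0.4, -0.4, -1.7]
grip_width: 0.0609
0.060921016176138085
tcp [ 0.457  -0.2714  0.1293] zang -14.16 tilt 0.32 turn rx -11.56 shift after turn mm [-130.7  412.8   65.4]
```

```bash
python3 -m pendant '[[[-0.044,0,0],[-5.8,0,0],1],[[-0.044,0,0],[-5.8,0,0],1],[[-0.044,0,0],[0,0,0],1],[[0,0.058,0.0093],[0,0,0],1],[[0,0.058,0.0093],[0,0,0],1],[[0,0.058,0.0093],[0,0,0],1],[[0,0.058,0.0093],[0,0,0],1],[[0,0.058,0.0093],[0,0,0],1],[[0,0.058,0.0093],[0,0,0],1],[[0,0.058,0.0093],[0,0,0],1]]'
python3 - <<'E'
from h import *
print(telemetry.read_state()['grip_width'])
go([.541,.138,.141],-2.6)
E
```

```text
t: 8.15
ee_pos: [0.5413, 0.1318, 0.2617]
tool_rot: [-2.847, 1.569, -2.892]
force: [1.2, -0.3, -2.1]
grip_width: 0.0605
0.06048710257859073
tcp [0.5413 0.1318 0.2617] zang -2.56 tilt 0.09 turn rx 0.04 shift after turn mm [120.7   6.2  -0.6]
```

```bash
python3 -m pendant '[[[0.035,0.006,0],[0,0,0],1],[[0.035,0,0],[0,0,0],1],[[0.03,0,0],[0,0,0],1],[[0.01,0,0],[0,0,0],1],[[0.006,0,0],[0,0,0],1],[[0.004,0,0],[0,0,0],1],[[0,0,0],[0,0,0],1],[[0,0,0],[0,0,0],1],[[0,0,0],[0,0,0],1],[[0,0,0],[0,0,0],1]]'
python3 - <<'E'
from h import *
go([.541,.138,.139],-2.6)
E
```

```text
t: 9.4
ee_pos: [0.5423, 0.136, 0.1426]
tool_rot: [0.243, 1.57, 0.198]
force: [0.7, 0.7, -2.5]
grip_width: 0.061
tcp [0.5423 0.136  0.1426] zang -2.56 tilt 0.03 turn rx 0.04 shift after turn mm [ 3.6  1.9 -1.4]
```

```bash
python3 -m pendant '[[[0.002,0,0],[0,0,0],1],[[0.001,0,0],[0,0,0],1],[[0.001,0,0],[0,0,0],1],[[0,0,0],[0,0,0],1],[[0,0,0],[0,0,0],1],[[0,0,0],[0,0,0],1],[[0,0,0],[0,0,0],1],[[0,0,0],[0,0,0],1],[[0,0,0],[0,0,0],1],[[0,0,0],[0,0,0],1]]'
python3 - <<'E'
from h import *
go([.541,.138,.139],-2.6)
im=imaging.camera("scene"); cv2.imwrite("pics/p1.png",cv2.resize(im[100:350,250:550],None,fx=2.5,fy=2.4))
E
```

```text
t: 10.65
ee_pos: [0.5421, 0.136, 0.1383]
tool_rot: [-1.721, 1.571, -1.765]
force: [-0.4, -0.0, -1.8]
grip_width: 0.0606
tcp [0.5421 0.136  0.1383] zang -2.56 tilt 0.0 turn rx 0.04 shift after turn mm [-0.7  2.  -1.2]
```

View pics/p1.png

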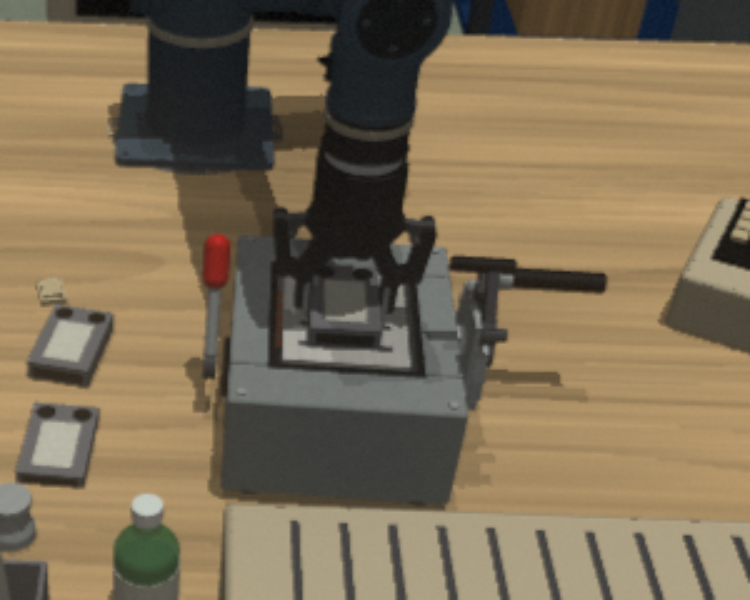

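The cartridge is hovering just above the cradle at picture px (345,310). I'll lower it until it touches.

```bash
python3 -m pendant '[[[0.001,0,0],[0,0,0],1],[[0.001,0,0],[0,0,0],1],[[0.001,0,0],[0,0,0],1],[[0,0,0],[0,0,0],1],[[0,0,0],[0,0,0],1],[[0,0,0],[0,0,0],1],[[0,0,0],[0,0,0],1],[[0,0,0],[0,0,0],1],[[0,0,0],[0,0,0],1],[[0,0,0],[0,0,0],1]]'
```

```text
t: 11.95
ee_pos: [0.5423, 0.136, 0.1375]
tool_rot: [0.06, 1.569, 0.015]
force: [-3.3, -0.4, 6.9]
grip_width: 0.061
```

```bash
python3 -m pendant '[[[-0.001,0,0],[0,0,0],0],[[0,0,0],[0,0,0],0],[[0,0,0],[0,0,0],0],[[0,0,0],[0,0,0],0],[[0,0,0],[0,0,0],0],[[-0.01,0,0],[0,0,0],0],[[-0.02,0,0],[0,0,0],0],[[-0.04,0,0],[0,0,0],0],[[-0.04,0,0],[0,0,0],0],[[-0.02,0,0],[0,0,0],0]]'
python3 - <<'E'
from h import *
go([.461,-.1165,.25],-10.9)
im=imaging.camera("top"); cv2.imwrite("pics/p2.png",cv2.resize(im[180:360,140:460],None,fx=2.5,fy=2.5))
pp("thick_a","top")
E
```

```text
t: 13.2
ee_pos: [0.5431, 0.1361, 0.2703]
tool_rot: [0.172, 1.565, 0.127]
force: [1.0, -0.0, 0.2]
grip_width: 0.0851
tcp [0.5431 0.1361 0.2703] zang -2.56 tilt 0.31 turn rx 8.34 shift after turn mm [  20.3 -263.6  -32.9]
thick_a top 0.57 [ 0.4565 -0.1181  0.0007]
thick_a top 0.55 [0.5426 0.1367 0.1286]
```

View pics/p2.png

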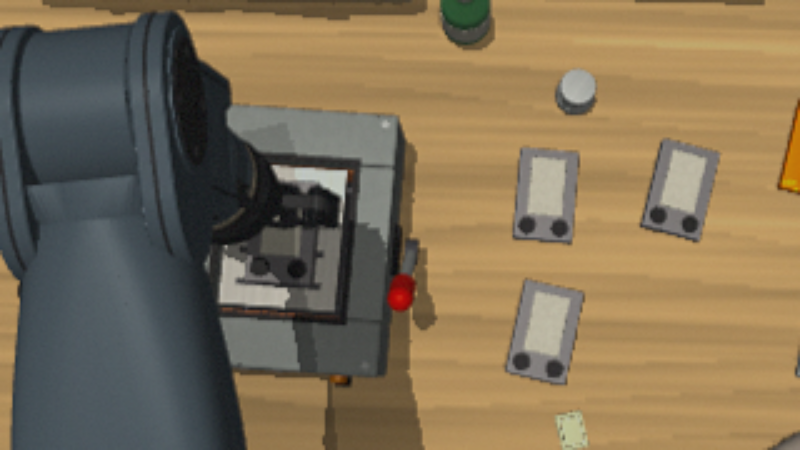

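```bash
python3 -m pendant '[[[0,0,0],[8.3,0,0],0],[[0,-0.0527,-0.0066],[0,0,0],0],[[0,-0.0527,-0.0066],[0,0,0],0],[[0,-0.0527,-0.0066],[0,0,0],0],[[0,-0.0527,-0.0066],[0,0,0],0],[[0,-0.0527,-0.0066],[0,0,0],0],[[0.04,0,0],[0,0,0],0],[[0.05,0,0],[0,0,0],0],[[0.05,0,0],[0,0,0],0],[[0.05,0,0],[0,0,0],0]]'
python3 - <<'E'
from h import *
go([.460,-.1168,.011],-10.9)
E
```

```text
t: 14.55
ee_pos: [0.4592, -0.1164, 0.0738]
tool_rot: [2.898, 1.57, 2.708]
force: [0.3, 0.1, -0.4]
grip_width: 0.0853
tcp [ 0.4592 -0.1164  0.0738] zang -10.88 tilt 0.05 turn rx 0.02 shift after turn mm [62.8 -0.3  0.8]
```

```bash
python3 -m pendant '[[[0.035,0,0],[0,0,0],0],[[0.015,0,0],[0,0,0],0],[[0.008,0,0],[0,0,0],0],[[0.002,0,0],[0,0,0],0],[[0,0,0],[0,0,0],0],[[0,0,0],[0,0,0],1],[[0,0,0],[0,0,0],1],[[0,0,0],[0,0,0],1],[[0,0,0],[0,0,0],1],[[0,0,0],[0,0,0],1]]'
python3 - <<'E'
from h import *
print(telemetry.read_state()['grip_width'])
go([.5425,.137,.26],-2.6)
E
```

```text
t: 15.8
ee_pos: [0.4614, -0.1171, 0.0179]
tool_rot: [-0.16, 1.568, -0.349]
force: [0.7, 0.3, 5.3]
grip_width: 0.0602
0.06016613577211465
tcp [ 0.4614 -0.1171  0.0179] zang -10.86 tilt 0.17 turn rx -8.26 shift after turn mm [-242.1  257.5   69.5]
```

```bash
python3 -m pendant '[[[0,0,0],[0,0,0],0],[[0,0,0],[0,0,0],0],[[0,0,0],[0,0,0],0],[[0,0,0],[0,0,0],0],[[0.003,0,0],[0,0,0],0],[[0.003,0,0],[0,0,0],0],[[0,0,0],[0,0,0],0],[[0,0,0],[0,0,0],0],[[0,0,0],[0,0,0],0],[[0,0,0],[0,0,0],0]]'
python3 -m pendant '[[[0,0,0],[0,0,0],1],[[0,0,0],[0,0,0],1],[[0,0,0],[0,0,0],1],[[0,0,0],[0,0,0],1],[[0,0,0],[0,0,0],1],[[0,0,0],[0,0,0],1],[[-0.01,0,0],[0,0,0],1],[[-0.03,0,0],[0,0,0],1],[[-0.05,0,0],[0,0,0],1],[[-0.05,0,0],[0,0,0],1]]'
python3 - <<'E'
from h import *
print(telemetry.read_state()['grip_width'])
go([.5425,.137,.27],-2.6)
E
```

```text
t: 17.05
ee_pos: [0.4602, -0.1166, 0.0105]
tool_rot: [-0.219, 1.57, -0.409]
force: [-0.7, -0.5, 0.8]
grip_width: 0.0852
t: 18.3
ee_pos: [0.4587, -0.116, 0.1505]
tool_rot: [2.937, 1.567, 2.747]
force: [0.8, 0.2, -1.1]
grip_width: 0.0609
0.06090694024896408
tcp [ 0.4587 -0.116   0.1505] zang -10.86 tilt 0.2 turn rx -8.26 shift after turn mm [-119.5  256.5   72.2]
```

```bash
python3 -m pendant '[[[-0.06,0,0],[-8.3,0,0],1],[[-0.06,0,0],[0,0,0],1],[[0,0.0513,0.0144],[0,0,0],1],[[0,0.0513,0.0144],[0,0,0],1],[[0,0.0513,0.0144],[0,0,0],1],[[0,0.0513,0.0144],[0,0,0],1],[[0,0.0513,0.0144],[0,0,0],1],[[0.03,0,0],[0,0,0],1],[[0.03,0,0],[0,0,0],1],[[0.02,0,0],[0,0,0],1]]'
python3 - <<'E'
from h import *
print(telemetry.read_state()['grip_width'])
go([.5425,.137,.164],-2.6)
im=imaging.camera("scene"); cv2.imwrite("pics/p3.png",cv2.resize(im[100:350,250:550],None,fx=2.5,fy=2.4))
E
```

```text
t: 19.55
ee_pos: [0.5417, 0.1366, 0.1874]
tool_rot: [-2.963, 1.566, -3.007]
force: [-0.0, 0.4, -2.0]
grip_width: 0.0608
0.06079543945941104
tcp [0.5417 0.1366 0.1874] zang -2.52 tilt 0.3 turn rx 0.08 shift after turn mm [23.4  0.4  0.8]
```

View pics/p3.png

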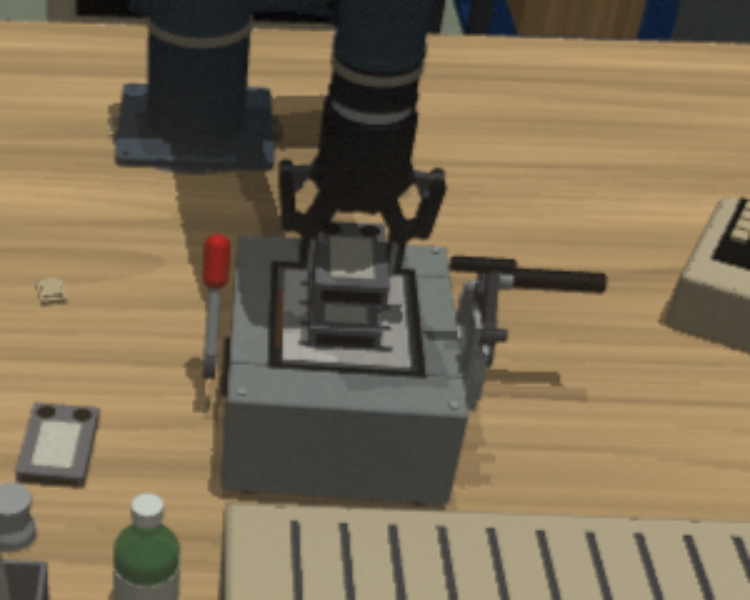

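The second thick one is directly above the first (held one at px (350,260), the first at (345,320)). Lowering it now.

```bash
python3 -m pendant '[[[0.012,0,0],[0,0,0],1],[[0.004,0,0],[0,0,0],1],[[0.002,0,0],[0,0,0],1],[[0,0,0],[0,0,0],1],[[0,0,0],[0,0,0],1],[[0,0,0],[0,0,0],1],[[0,0,0],[0,0,0],1],[[0,0,0],[0,0,0],1],[[0,0,0],[0,0,0],1],[[0,0,0],[0,0,0],1]]'
```

```text
t: 20.85
ee_pos: [0.5434, 0.1365, 0.1723]
tool_rot: [-3.03, 1.571, -3.074]
force: [0.4, 0.8, -1.8]
grip_width: 0.0607
```

```bash
python3 -m pendant '[[[0.004,0,0],[0,0,0],1],[[0.003,0,0],[0,0,0],1],[[0.001,0,0],[0,0,0],1],[[0.001,0,0],[0,0,0],1],[[0.001,0,0],[0,0,0],1],[[0.001,0,0],[0,0,0],1],[[0,0,0],[0,0,0],1],[[0,0,0],[0,0,0],1],[[0,0,0],[0,0,0],1],[[0,0,0],[0,0,0],1]]'
```

```text
t: 22.1
ee_pos: [0.5435, 0.1365, 0.1618]
tool_rot: [0.224, 1.57, 0.18]
force: [-1.3, -0.1, 2.7]
grip_width: 0.0609
```

```bash
python3 -m pendant '[[[0,0,0],[0,0,0],0],[[0,0,0],[0,0,0],0],[[0,0,0],[0,0,0],0],[[0,0,0],[0,0,0],0],[[0,0,0],[0,0,0],0],[[-0.01,0,0],[0,0,0],0],[[-0.02,0,0],[0,0,0],0],[[-0.03,0,0],[0,0,0],0],[[-0.03,0,0],[0,0,0],0],[[-0.02,0,0],[0,0,0],0]]'
python3 - <<'E'
from h import *
im=imaging.camera("top"); cv2.imwrite("pics/p4.png",cv2.resize(im[180:360,140:460],None,fx=2.5,fy=2.5))
for d in cut_out("slim_a","top")[:4]:
    m=d['mask']; print(d['score'],masktop(m,.016,"top"),m.sum())
go([.6015,-.1155,.25],-3.4)
E
```

```text
t: 23.35
ee_pos: [0.544, 0.1365, 0.2741]
tool_rot: [0.176, 1.568, 0.131]
force: [-0.3, 0.3, 0.3]
grip_width: 0.0855
0.93 ((648.4654541015625, -245.31820678710938), (65.10089111328125, 99.76429748535156), 75.77029418945312) 898
0.76 ((601.84814453125, -115.40802001953125), (62.180355072021484, 96.89580535888672), 86.6850814819336) 851
0.18 ((546.7009887695312, 124.81243133544922), (219.92860412597656, 280.0720520019531), 87.68812561035156) 5652
tcp [0.5449 0.1366 0.2754] zang -2.56 tilt 0.39 turn rx 0.84 shift after turn mm [  25.4 -248.3   71.4]
```

View pics/p4.png

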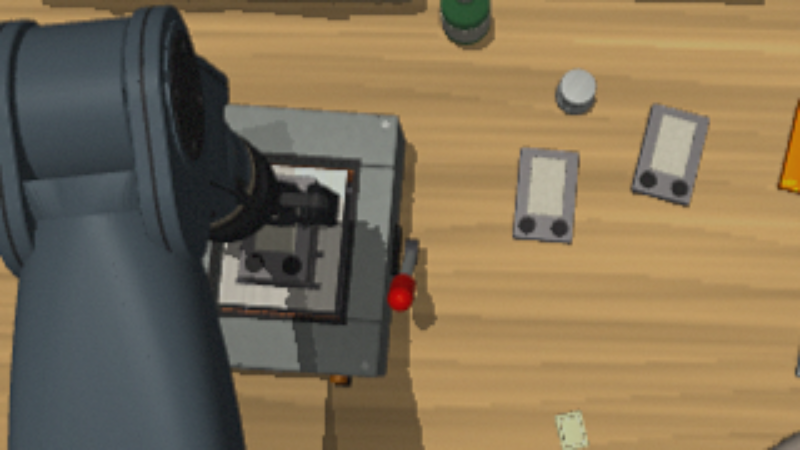

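The far slim cartridge was knocked to (0.648, -0.245), which is the announced disturbance. The nearer slim one has not moved, so I'll fetch it next.

```bash
python3 -m pendant '[[[0,0,0],[0.8,0,0],0],[[0,-0.0497,0.0143],[0,0,0],0],[[0,-0.0497,0.0143],[0,0,0],0],[[0,-0.0497,0.0143],[0,0,0],0],[[0,-0.0497,0.0143],[0,0,0],0],[[0,-0.0497,0.0143],[0,0,0],0],[[0.05,0,0],[0,0,0],0],[[0.05,0,0],[0,0,0],0],[[0.05,0,0],[0,0,0],0],[[0.05,0,0],[0,0,0],0]]'
python3 - <<'E'
from h import *
go([.6018,-.1155,.0105],-3.4)
E
```

```text
t: 24.7
ee_pos: [0.5988, -0.1155, 0.0679]
tool_rot: [2.884, 1.568, 2.825]
force: [0.3, -0.8, -0.1]
grip_width: 0.0851
tcp [ 0.5988 -0.1155  0.0679] zang -3.4 tilt 0.16 turn rx 0.0 shift after turn mm [57.4  0.2  3. ]
```

```bash
python3 -m pendant '[[[0.035,0,0.003],[0,0,0],0],[[0.012,0,0],[0,0,0],0],[[0.007,0,0],[0,0,0],0],[[0.004,0,0],[0,0,0],0],[[0,0,0],[0,0,0],0],[[0,0,0],[0,0,0],0],[[0,0,0],[0,0,0],0],[[0,0,0],[0,0,0],0],[[0,0,0],[0,0,0],0],[[0,0,0],[0,0,0],0]]'
python3 - <<'E'
from h import *
go([.6018,-.1155,.007],-3.4)
E
```

```text
t: 25.95
ee_pos: [0.6032, -0.116, 0.0132]
tool_rot: [3.077, 1.571, 3.018]
force: [-0.2, 0.3, 0.4]
grip_width: 0.0855
tcp [ 0.6032 -0.116   0.0132] zang -3.36 tilt 0.01 turn rx 0.04 shift after turn mm [ 6.2  0.4 -1.4]
```

```bash
python3 -m pendant '[[[0.005,0,-0.001],[0,0,0],0],[[0,0,0],[0,0,0],0.3],[[0,0,0],[0,0,0],1],[[0,0,0],[0,0,0],1],[[0,0,0],[0,0,0],1],[[0,0,0],[0,0,0],1],[[0,0,0],[0,0,0],1],[[-0.02,0,0],[0,0,0],1],[[-0.04,0,0],[0,0,0],1],[[-0.05,0,0],[0,0,0],1]]'
python3 - <<'E'
from h import *
print(telemetry.read_state()['grip_width'])
go([.5425,.137,.29],-2.6)
E
```

```text
t: 27.2
ee_pos: [0.6013, -0.1156, 0.1193]
tool_rot: [2.902, 1.569, 2.843]
force: [0.2, -0.5, -0.9]
grip_width: 0.0604
0.06040567661547843
tcp [ 0.6013 -0.1156  0.1193] zang -3.36 tilt 0.12 turn rx -0.76 shift after turn mm [-170.7  249.7  -70.2]
```

```bash
python3 -m pendant '[[[-0.055,0,0],[-0.8,0,0],1],[[-0.055,0,0],[0,0,0],1],[[-0.055,0,0],[0,0,0],1],[[0,0.05,-0.0138],[0,0,0],1],[[0,0.05,-0.0138],[0,0,0],1],[[0,0.05,-0.0138],[0,0,0],1],[[0,0.05,-0.0138],[0,0,0],1],[[0,0.05,-0.0138],[0,0,0],1],[[0.03,0,0],[0,0,0],1],[[0.03,0,0],[0,0,0],1]]'
python3 - <<'E'
from h import *
print(telemetry.read_state()['grip_width'])
go([.5425,.137,.188],-2.6)
im=imaging.camera("scene"); cv2.imwrite("pics/p5.png",cv2.resize(im[100:350,250:550],None,fx=2.5,fy=2.4))
E
```

```text
t: 28.45
ee_pos: [0.5447, 0.1381, 0.2249]
tool_rot: [0.13, 1.567, 0.087]
force: [0.4, -0.6, -1.3]
grip_width: 0.0604
0.06038822233694175
tcp [0.5447 0.1381 0.2249] zang -2.43 tilt 0.2 turn rx 0.17 shift after turn mm [36.9 -1.2 -2.1]
```

View pics/p5.png

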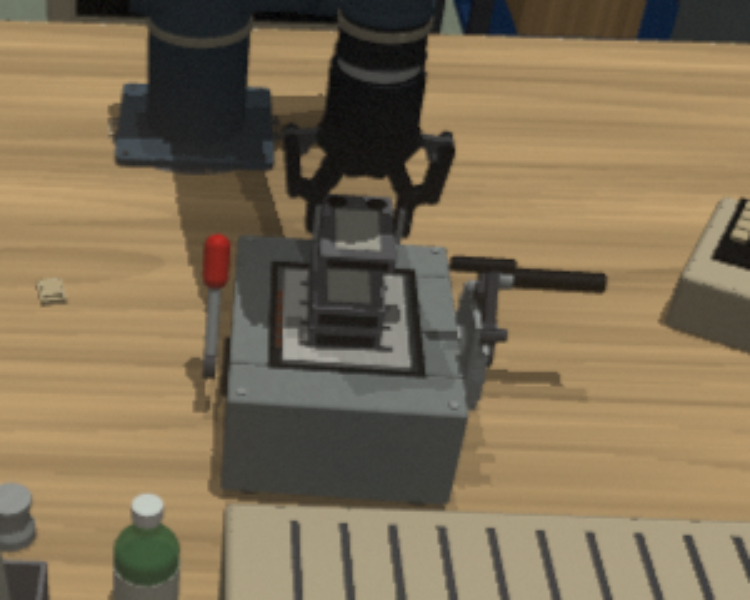

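The slim cartridge is over the pile at px (355,230), above the two thick ones at (345,300). Lowering.

```bash
python3 -m pendant '[[[0.02,-0.001,-0.002],[0,0,0],1],[[0.01,0,0],[0,0,0],1],[[0.004,0,0],[0,0,0],1],[[0,0,0],[0,0,0],1],[[0,0,0],[0,0,0],1],[[0,0,0],[0,0,0],1],[[0,0,0],[0,0,0],1],[[0,0,0],[0,0,0],1],[[0,0,0],[0,0,0],1],[[0,0,0],[0,0,0],1]]'
```

```text
t: 29.75
ee_pos: [0.5424, 0.136, 0.1893]
tool_rot: [-2.355, 1.571, -2.4]
force: [1.0, 0.6, -0.8]
grip_width: 0.0605
```

```bash
python3 -m pendant '[[[0.002,0,0],[0,0,0],1],[[0.001,0,0],[0,0,0],1],[[0.001,0,0],[0,0,0],1],[[0.001,0,0],[0,0,0],1],[[0.001,0,0],[0,0,0],1],[[0,0,0],[0,0,0],1],[[0,0,0],[0,0,0],1],[[0,0,0],[0,0,0],1],[[0,0,0],[0,0,0],1],[[0,0,0],[0,0,0],1]]'
```

```text
t: 31.0
ee_pos: [0.5425, 0.136, 0.1833]
tool_rot: [2.051, 1.571, 2.007]
force: [-0.0, -0.0, -1.3]
grip_width: 0.0605
```

```bash
python3 -m pendant '[[[0.001,0,0],[0,0,0],1],[[0.001,0,0],[0,0,0],1],[[0,0,0],[0,0,0],1],[[0,0,0],[0,0,0],1],[[0,0,0],[0,0,0],1],[[0,0,0],[0,0,0],1],[[0,0,0],[0,0,0],1],[[0,0,0],[0,0,0],1],[[0,0,0],[0,0,0],1],[[0,0,0],[0,0,0],1]]'
```

```text
t: 32.25
ee_pos: [0.5426, 0.136, 0.1831]
tool_rot: [0.147, 1.569, 0.102]
force: [-2.2, -0.4, 4.9]
grip_width: 0.0606
```

Contact. I'll release, rise, and locate the last slim cartridge.

```bash
python3 -m pendant '[[[0,0,0],[0,0,0],0],[[0,0,0],[0,0,0],0],[[0,0,0],[0,0,0],0],[[0,0,0],[0,0,0],0],[[0,0,0],[0,0,0],0],[[-0.01,0,0],[0,0,0],0],[[-0.02,0,0],[0,0,0],0],[[-0.03,0,0],[0,0,0],0],[[-0.03,0,0],[0,0,0],0],[[-0.01,0,0],[0,0,0],0]]'
python3 - <<'E'
from h import *
im=imaging.camera("top"); 
for d in cut_out("slim_a","top")[:3]:
    m=d['mask']; print(d['score'],masktop(m,.016,"top"),m.sum())
pp("slim_a","top")
go([.648,-.2455,.25],-14.2)
E
```

```text
t: 33.5
ee_pos: [0.5435, 0.1361, 0.2845]
tool_rot: [0.175, 1.566, 0.13]
force: [0.0, -0.4, 0.3]
grip_width: 0.0852
0.98 ((535.9406127929688, 166.9495849609375), (57.03211212158203, 74.5871353149414), 1.3813562393188477) 636
0.59 ((648.1664428710938, -244.78866577148438), (62.722129821777344, 98.18612670898438), 76.26704406738281) 867
slim_a top 0.61 [ 0.651  -0.2451 -0.0021]
slim_a top 0.6 [0.5406 0.139  0.1708]
slim_a top 0.46 [ 6.504e-01 -4.227e-01 -2.000e-04]
tcp [0.5427 0.136  0.2815] zang -2.56 tilt 0.04 turn rx 11.64 shift after turn mm [  31.5 -344.   195.7]
```

```bash
python3 -m pendant '[[[0,0,0],[5.7,0,0],0],[[0,0,0],[5.7,0,0],0],[[0,-0.049,0.028],[0,0,0],0],[[0,-0.049,0.028],[0,0,0],0],[[0,-0.049,0.028],[0,0,0],0],[[0,-0.049,0.028],[0,0,0],0],[[0,-0.049,0.028],[0,0,0],0],[[0,-0.049,0.028],[0,0,0],0],[[0,-0.049,0.028],[0,0,0],0],[[0.04,0,0],[0,0,0],0]]'
python3 - <<'E'
from h import *
go([.6483,-.245,.0075],-13.9)
E
```

```text
t: 34.9
ee_pos: [0.653, -0.2508, 0.2403]
tool_rot: [-0.417, 1.565, -0.666]
force: [1.3, 0.5, -0.5]
grip_width: 0.0852
tcp [ 0.653  -0.2508  0.2403] zang -14.28 tilt 0.34 turn rx -0.38 shift after turn mm [232.8   4.5  -5.9]
```

```bash
python3 -m pendant '[[[0.04,0.0045,-0.004],[0,0,0],0],[[0.05,0,0],[0,0,0],0],[[0.05,0,0],[0,0,0],0],[[0.05,0,0],[0,0,0],0],[[0.02,0,0],[0,0,0],0],[[0.01,0,0],[0,0,0],0],[[0.004,0,0],[0,0,0],0],[[0,0,0],[0,0,0],0],[[0,0,0],[0,0,0],0],[[0,0,0],[0,0,0],0]]'
python3 - <<'E'
from h import *
go([.6483,-.245,.0075],-13.9)
E
```

```text
t: 36.15
ee_pos: [0.648, -0.2392, 0.0187]
tool_rot: [-0.201, 1.569, -0.445]
force: [0.0, -1.3, -0.4]
grip_width: 0.0854
tcp [ 0.648  -0.2392  0.0187] zang -13.96 tilt 0.13 turn rx -0.06 shift after turn mm [11.2 -5.5  1.7]
```

```bash
python3 -m pendant '[[[0.003,-0.0055,0.001],[0,0,0],0],[[0.004,0,0],[0,0,0],0],[[0.003,0,0],[0,0,0],0.1],[[0,0,0],[0,0,0],0.3],[[0,0,0],[0,0,0],1],[[0,0,0],[0,0,0],1],[[0,0,0],[0,0,0],1],[[0,0,0],[0,0,0],1],[[0,0,0],[0,0,0],1],[[0,0,0],[0,0,0],1]]'
```

```text
t: 37.4
ee_pos: [0.6468, -0.2444, 0.0073]
tool_rot: [0.141, 1.571, -0.102]
force: [-0.3, -0.5, -0.7]
grip_width: 0.0605
```

```bash
python3 -m pendant '[[[-0.01,0,0],[0,0,0],1],[[-0.03,0,0],[0,0,0],1],[[-0.06,0,0],[0,0,0],1],[[-0.06,0,0],[0,0,0],1],[[-0.06,0,0],[-5.7,0,0],1],[[-0.06,0,0],[-5.7,0,0],1],[[0,0,0],[0,0,0],1],[[0,0,0],[0,0,0],1],[[0,0,0],[0,0,0],1],[[0,0,0],[0,0,0],1]]'
python3 - <<'E'
from h import *
print(telemetry.read_state()['grip_width'])
go([.5425,.137,.29],-2.6)
E
```

```text
t: 38.65
ee_pos: [0.646, -0.244, 0.2847]
tool_rot: [2.73, 1.566, 2.686]
force: [0.0, -0.7, -1.2]
grip_width: 0.0603
0.06032690150675209
tcp [ 0.646  -0.244   0.2847] zang -2.56 tilt 0.27 turn rx 0.04 shift after turn mm [  -5.3  376.  -120.7]
```

```bash
python3 -m pendant '[[[0,0.0537,-0.0172],[0,0,0],1],[[0,0.0537,-0.0172],[0,0,0],1],[[0,0.0537,-0.0172],[0,0,0],1],[[0,0.0537,-0.0172],[0,0,0],1],[[0,0.0537,-0.0172],[0,0,0],1],[[0,0.0537,-0.0172],[0,0,0],1],[[0,0.0537,-0.0172],[0,0,0],1],[[0.03,0,0],[0,0,0],1],[[0.03,0,0],[0,0,0],1],[[0,0,0],[0,0,0],1]]'
python3 - <<'E'
from h import *
print(telemetry.read_state()['grip_width'])
go([.5425,.137,.205],-2.6)
im=imaging.camera("scene"); cv2.imwrite("pics/p6.png",cv2.resize(im[100:350,250:550],None,fx=2.5,fy=2.4))
E
```

```text
t: 39.9
ee_pos: [0.5404, 0.1364, 0.2229]
tool_rot: [-2.964, 1.562, -3.009]
force: [-1.0, 0.2, -1.1]
grip_width: 0.0605
0.06045477464086207
tcp [0.5404 0.1364 0.2229] zang -2.53 tilt 0.51 turn rx 0.07 shift after turn mm [17.9  0.7  2. ]
```

View pics/p6.png

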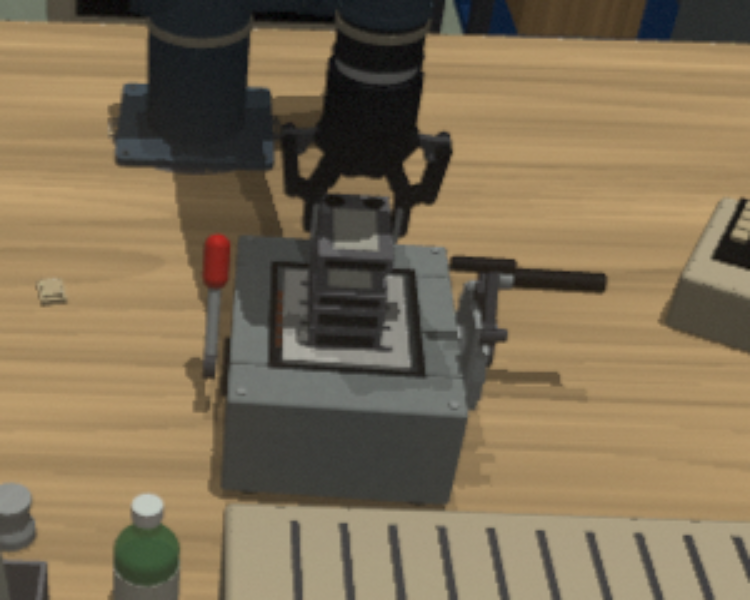

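The pile of three is square and the fourth cartridge is above it at px (355,220). Lowering.

```bash
python3 -m pendant '[[[0.01,0,0],[0,0,0],1],[[0.006,0,0],[0,0,0],1],[[0.002,0,0],[0,0,0],1],[[0.001,0,0],[0,0,0],1],[[0.001,0,0],[0,0,0],1],[[0.001,0,0],[0,0,0],1],[[0,0,0],[0,0,0],1],[[0,0,0],[0,0,0],1],[[0,0,0],[0,0,0],1],[[0,0,0],[0,0,0],1]]'
```

```text
t: 41.2
ee_pos: [0.5433, 0.1365, 0.2063]
tool_rot: [0.904, 1.571, 0.86]
force: [1.0, 0.7, -2.1]
grip_width: 0.0602
```

```bash
python3 -m pendant '[[[0.003,0,0],[0,0,0],1],[[0.002,0,0],[0,0,0],1],[[0.001,0,0],[0,0,0],1],[[0.001,0,0],[0,0,0],1],[[0.001,0,0],[0,0,0],1],[[0,0,0],[0,0,0],1],[[0,0,0],[0,0,0],1],[[0,0,0],[0,0,0],1],[[0,0,0],[0,0,0],1],[[0,0,0],[0,0,0],1]]'
```

```text
t: 42.45
ee_pos: [0.5433, 0.1365, 0.1983]
tool_rot: [1.185, 1.571, 1.141]
force: [1.2, -0.2, -1.6]
grip_width: 0.0606
```

```bash
python3 -m pendant '[[[0.001,0,0],[0,0,0],1],[[0.001,0,0],[0,0,0],1],[[0,0,0],[0,0,0],1],[[0,0,0],[0,0,0],1],[[0,0,0],[0,0,0],1],[[0,0,0],[0,0,0],1],[[0,0,0],[0,0,0],1],[[0,0,0],[0,0,0],1],[[0,0,0],[0,0,0],1],[[0,0,0],[0,0,0],1]]'
```

```text
t: 43.7
ee_pos: [0.5434, 0.1365, 0.1978]
tool_rot: [0.135, 1.569, 0.091]
force: [-2.9, -0.8, 5.5]
grip_width: 0.0606
```

```bash
python3 -m pendant '[[[0,0,0],[0,0,0],0],[[0,0,0],[0,0,0],0],[[0,0,0],[0,0,0],0],[[0,0,0],[0,0,0],0],[[0,0,0],[0,0,0],0],[[-0.01,0,0],[0,0,0],0],[[-0.02,0,0],[0,0,0],0],[[-0.03,0,0],[0,0,0],0],[[-0.03,0,0],[0,0,0],0],[[0,0,0],[0,0,0],0]]'
python3 - <<'E'
from h import *
im=imaging.camera("top"); 
for q,z in(("plate",.01),):
  for d in cut_out(q,"top")[:2]:
    m=d['mask']; print(d['score'],masktop(m,z,"top"),m.sum())
pp("plate_grip","top")
cv2.imwrite("pics/p7.png",cv2.resize(im[180:360,220:540],None,fx=2.5,fy=2.5))
go([.468,-.424,.25],-10.4)
E
```

```text
t: 44.95
ee_pos: [0.5448, 0.1367, 0.2904]
tool_rot: [0.168, 1.564, 0.123]
force: [0.5, 0.0, -0.1]
grip_width: 0.0856
0.85 ((471.0792541503906, -421.9427185058594), (84.48014068603516, 114.97066497802734), 78.50856018066406) 1442
plate_grip top 0.84 [ 0.4674 -0.4233  0.0378]
tcp [0.5431 0.1365 0.2857] zang -2.56 tilt 0.05 turn rx 7.84 shift after turn mm [  35.7 -564.8   27.3]
```

View pics/p7.png

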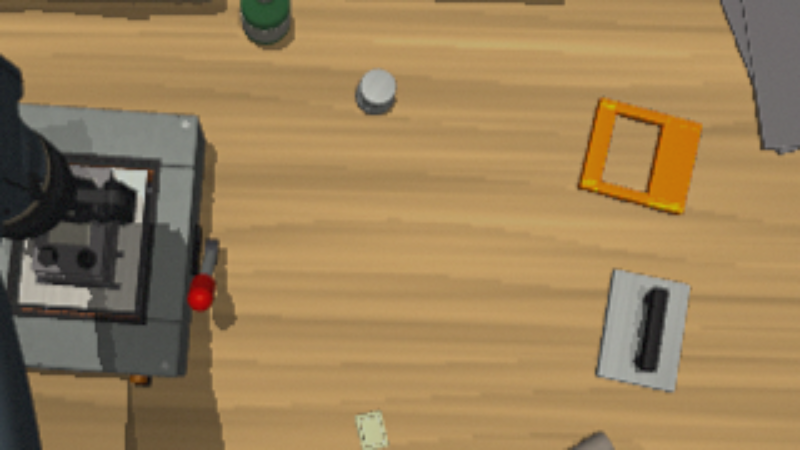

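```bash
python3 -m pendant '[[[0,0,0],[8.1,0,0],0],[[0,-0.0622,0.003],[0,0,0],0],[[0,-0.0622,0.003],[0,0,0],0],[[0,-0.0622,0.003],[0,0,0],0],[[0,-0.0622,0.003],[0,0,0],0],[[0,-0.0622,0.003],[0,0,0],0],[[0,-0.0622,0.003],[0,0,0],0],[[0,-0.0622,0.003],[0,0,0],0],[[0,-0.0622,0.003],[0,0,0],0],[[0,-0.0622,0.003],[0,0,0],0]]'
python3 - <<'E'
from h import *
go([.468,-.4235,.050],-10.8)
E
```

```text
t: 46.35
ee_pos: [0.4653, -0.4201, 0.2845]
tool_rot: [2.361, 1.568, 2.175]
force: [0.8, -0.3, 0.6]
grip_width: 0.0853
tcp [ 0.4653 -0.4201  0.2845] zang -10.66 tilt 0.16 turn rx 0.14 shift after turn mm [234.5  -2.8   3.3]
```

```bash
python3 -m pendant '[[[0.05,-0.003,0.003],[0,0,0],0],[[0.05,0,0],[0,0,0],0],[[0.05,0,0],[0,0,0],0],[[0.05,0,0],[0,0,0],0],[[0.02,0,0],[0,0,0],0],[[0.01,0,0],[0,0,0],0],[[0,0,0],[0,0,0],0],[[0,0,0],[0,0,0],0],[[0,0,0],[0,0,0],0],[[0,0,0],[0,0,0],0]]'
python3 - <<'E'
from h import *
go([.468,-.4235,.034],-10.8)
im=imaging.camera("scene"); cv2.imwrite("pics/p8.png",cv2.resize(im[150:350,50:350],None,fx=2.6,fy=2.6))
E
```

```text
t: 47.6
ee_pos: [0.4692, -0.4227, 0.0575]
tool_rot: [-0.668, 1.569, -0.854]
force: [-0.0, -0.5, 0.4]
grip_width: 0.0855
tcp [ 0.4692 -0.4227  0.0575] zang -10.65 tilt 0.11 turn rx 0.15 shift after turn mm [23.5 -1.  -1. ]
```

View pics/p8.png

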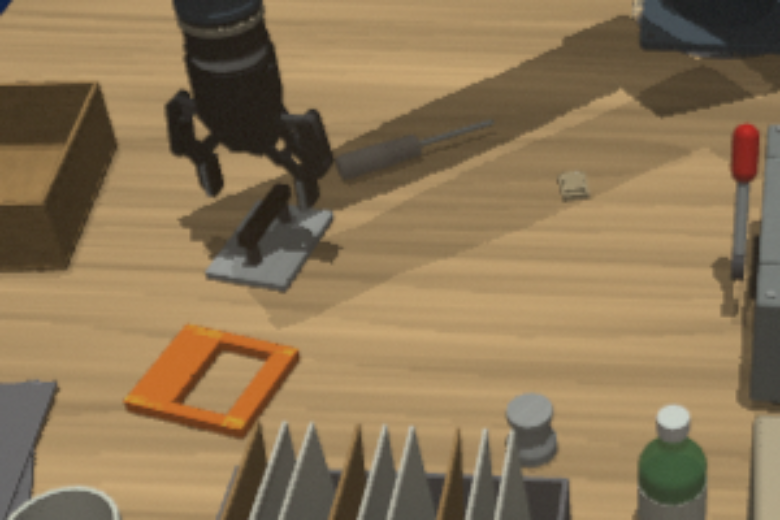

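The fingers straddle the grab bar (px (265,215)). I'll go down and close.

```bash
python3 -m pendant '[[[0.015,-0.001,-0.001],[0,0,0],0],[[0.007,0,0],[0,0,0],0.2],[[0,0,0],[0,0,0],0.5],[[0,0,0],[0,0,0],0.7],[[0,0,0],[0,0,0],1],[[0,0,0],[0,0,0],1],[[0,0,0],[0,0,0],1],[[0,0,0],[0,0,0],1],[[0,0,0],[0,0,0],1],[[0,0,0],[0,0,0],1]]'
```

```text
t: 48.9
ee_pos: [0.4678, -0.4232, 0.0349]
tool_rot: [-0.55, 1.57, -0.736]
force: [0.2, 0.6, 3.7]
grip_width: 0.0147
```

```bash
python3 -m pendant '[[[-0.01,0,0],[0,0,0],1],[[-0.02,0,0],[0,0,0],1],[[-0.04,0,0],[0,0,0],1],[[-0.05,0,0],[0,0,0],1],[[-0.05,0,0],[-4.1,0,0],1],[[-0.05,0,0],[-4.1,0,0],1],[[-0.045,0,0],[0,0,0],1],[[0,0,0],[0,0,0],1],[[0,0,0],[0,0,0],1],[[0,0,0],[0,0,0],1]]'
python3 - <<'E'
from h import *
print(telemetry.read_state()['grip_width'])
go([.5428,.137,.30],-2.6)
im=imaging.camera("scene"); cv2.imwrite("pics/p9.png",cv2.resize(im[50:350,50:450],None,fx=2,fy=2))
E
```

```text
t: 50.15
ee_pos: [0.4669, -0.4222, 0.2965]
tool_rot: [2.345, 1.566, 2.302]
force: [-0.2, 0.2, -3.9]
grip_width: 0.0152
0.015170888121285342
tcp [ 0.4669 -0.4222  0.2965] zang -2.46 tilt 0.29 turn rx 0.14 shift after turn mm [ -3.5 562.1  50.5]
```

View pics/p9.png

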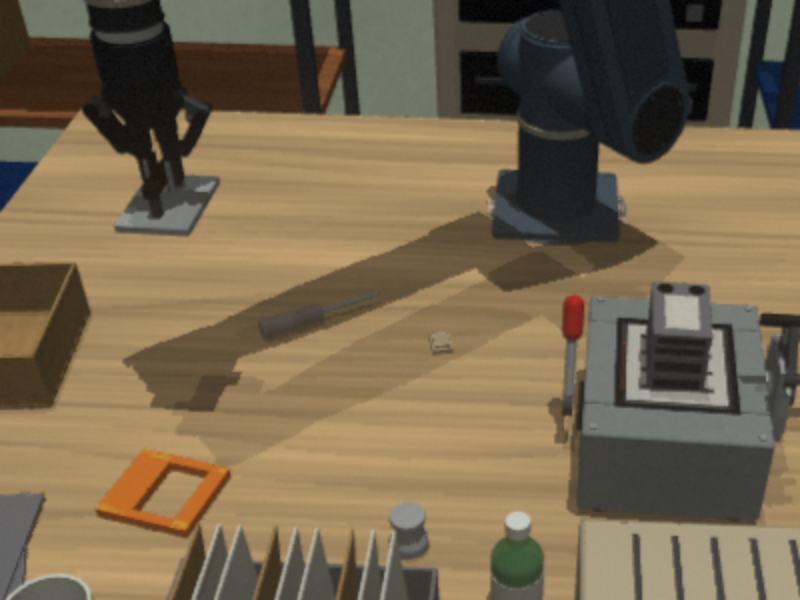

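The plate hangs level (px (170,205)) and the pile of four is tidy on the cradle (px (680,335)). Moving over.

```bash
python3 - <<'E'
from h import *
imaging.camera("top")
pp("slim_a","top",2)
for d in cut_out("slim_a","top")[:2]: print(d['score'],masktop(d['mask'],.207,"top"))
E
python3 -m pendant '[[[0,0.0562,0.005],[0,0,0],1],[[0,0.0562,0.005],[0,0,0],1],[[0,0.0562,0.005],[0,0,0],1],[[0,0.0562,0.005],[0,0,0],1],[[0,0.0562,0.005],[0,0,0],1],[[0,0.0562,0.005],[0,0,0],1],[[0,0.0562,0.005],[0,0,0],1],[[0,0.0562,0.005],[0,0,0],1],[[0,0.0562,0.005],[0,0,0],1],[[0,0.0562,0.005],[0,0,0],1]]'
python3 - <<'E'
from h import *
go([.5428,.137,.248],-2.6)
E
```

```text
slim_a top 0.87 [0.5461 0.1361 0.1898]
slim_a top 0.16 [ 0.4684 -0.4191  0.2603]
0.88 ((545.59326171875, 134.91024780273438), (63.45782470703125, 94.54833221435547), 87.10881805419922)
0.48 ((494.47369384765625, 113.87458801269531), (12.71501636505127, 4.191694259643555), 77.50997161865234)
t: 51.6
ee_pos: [0.5414, 0.1382, 0.299]
tool_rot: [-1.671, 1.571, -1.714]
force: [0.7, -0.5, -3.3]
grip_width: 0.0145
tcp [0.5414 0.1382 0.299 ] zang -2.46 tilt 0.01 turn rx 0.14 shift after turn mm [51.  -1.1  1.5]
```

```bash
python3 -m pendant '[[[0.02,-0.001,0.001],[0,0,0],1],[[0.015,0,0],[0,0,0],1],[[0.009,0,0],[0,0,0],1],[[0.003,0,0],[0,0,0],1],[[0.002,0,0],[0,0,0],1],[[0.001,0,0],[0,0,0],1],[[0.001,0,0],[0,0,0],1],[[0,0,0],[0,0,0],1],[[0,0,0],[0,0,0],1],[[0,0,0],[0,0,0],1]]'
python3 - <<'E'
from h import *
go([.5428,.137,.242],-2.6)
im=imaging.camera("scene"); cv2.imwrite("pics/p10.png",cv2.resize(im[100:350,250:550],None,fx=2.5,fy=2.4))
E
```

```text
t: 52.85
ee_pos: [0.5425, 0.1354, 0.2484]
tool_rot: [0.143, 1.571, 0.1]
force: [-0.3, -0.5, -3.1]
grip_width: 0.0151
tcp [0.5425 0.1354 0.2484] zang -2.45 tilt 0.0 turn rx 0.15 shift after turn mm [6.4 1.6 0.2]
```

View pics/p10.png

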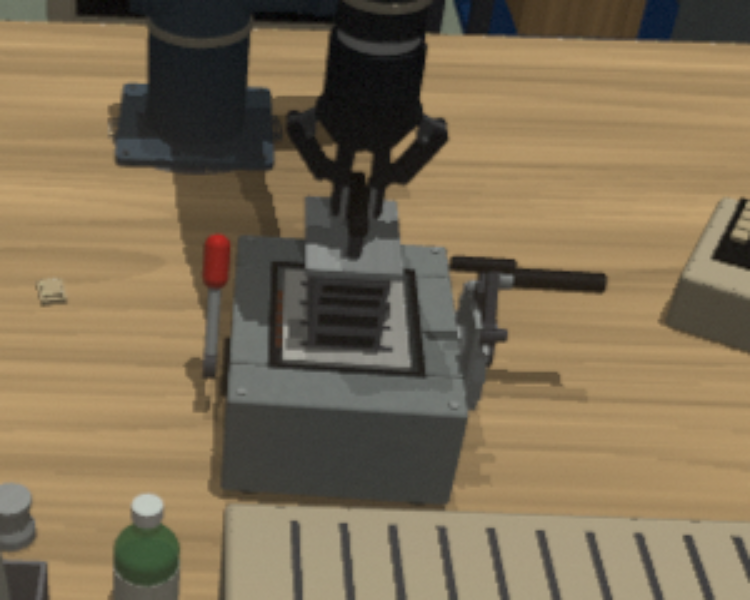

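The plate is centred just above the pile (px (350,235)). I'll lower it in small steps until it touches.

```bash
python3 -m pendant '[[[0.002,0,0],[0,0,0],1],[[0.001,0,0],[0,0,0],1],[[0.001,0,0],[0,0,0],1],[[0.001,0,0],[0,0,0],1],[[0.001,0,0],[0,0,0],1],[[0,0,0],[0,0,0],1],[[0,0,0],[0,0,0],1],[[0,0,0],[0,0,0],1],[[0,0,0],[0,0,0],1],[[0,0,0],[0,0,0],1]]'
```

```text
t: 54.15
ee_pos: [0.5425, 0.1354, 0.2423]
tool_rot: [1.528, 1.571, 1.485]
force: [0.7, -0.6, -3.6]
grip_width: 0.0143
```

```bash
python3 -m pendant '[[[0.001,0,0],[0,0,0],1],[[0.001,0,0],[0,0,0],1],[[0,0,0],[0,0,0],1],[[0,0,0],[0,0,0],1],[[0,0,0],[0,0,0],1],[[0,0,0],[0,0,0],1],[[0,0,0],[0,0,0],1],[[0,0,0],[0,0,0],1],[[0,0,0],[0,0,0],1],[[0,0,0],[0,0,0],1]]'
```

```text
t: 55.4
ee_pos: [0.5427, 0.1354, 0.2418]
tool_rot: [0.168, 1.569, 0.125]
force: [-2.9, -0.8, 5.7]
grip_width: 0.0152
```

```bash
python3 -m pendant '[[[0,0,0],[0,0,0],0.6],[[0,0,0],[0,0,0],0.6],[[0,0,0],[0,0,0],0.6],[[0,0,0],[0,0,0],0.6],[[-0.01,0,0],[0,0,0],0.6],[[-0.02,0,0],[0,0,0],0.6],[[-0.04,0,0],[0,0,0],0.6],[[-0.02,0,0],[0,0,0],0.6],[[0,0,0],[0,0,0],0.6],[[0,0,0],[0,0,0],0.6]]'
python3 - <<'E'
from h import *
print(telemetry.read_state()['grip_width'])
go([.571,.229,.32],87.4)
im=imaging.camera("scene"); cv2.imwrite("pics/p11.png",cv2.resize(im[100:350,250:550],None,fx=2.5,fy=2.4))
for q in["pawl_bar","pawl_pivot","plate","crank_grip"]: pp(q,"scene",1)
E
```

```text
t: 56.65
ee_pos: [0.5425, 0.1354, 0.3296]
tool_rot: [-3.016, 1.57, -3.059]
force: [0.5, -0.5, 0.2]
grip_width: 0.0344
0.0344499463070466
tcp [0.5425 0.1354 0.3296] zang -2.46 tilt 0.05 turn rx -89.86 shift after turn mm [  9.6 -24.2  94.8]
pawl_bar scene 0.66 [0.5714 0.2435 0.2054]
pawl_pivot scene 0.74 [0.6026 0.2536 0.1646]
plate scene 0.89 [0.5489 0.1371 0.2019]
crank_grip scene 0.92 [0.4836 0.3379 0.1297]
```

View pics/p11.png

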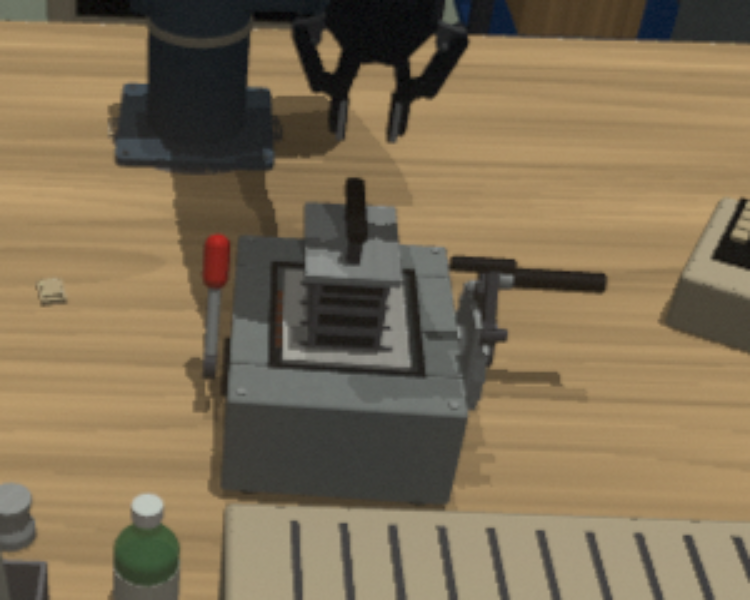

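The plate lies flat on the pile (px (350,245)). Now I'll turn the jaws 90° for the pawl bar.

```bash
python3 -m pendant '[[[0,0,0],[-10,0,0],0.6],[[0,0,0],[-10,0,0],0.6],[[0,0,0],[-10,0,0],0.6],[[0,0,0],[-10,0,0],0.6],[[0,0,0],[-10,0,0],0.6],[[0,0,0],[-10,0,0],0.6],[[0,0,0],[-10,0,0],0.6],[[0,0,0],[-10,0,0],0.6],[[0,0,0],[-10,0,0],0.6],[[0,-0.024,0.046],[0,0,0],0.6]]'
python3 -m pendant '[[[0,0,0.046],[0,0,0],0.6],[[0.03,0,0],[0,0,0],0.6],[[0.02,0,0],[0,0,0],0.6],[[0,0,0],[0,0,0],0.6],[[0,0,0],[0,0,0],0.6],[[0,0,0],[0,0,0],0.6],[[0,0,0],[0,0,0],0.6],[[0,0,0],[0,0,0],0.6],[[0,0,0],[0,0,0],0.6],[[0,0,0],[0,0,0],0.6]]'
python3 - <<'E'
from h import *
print(telemetry.read_state()['joint_positions'])
go([.571,.228,.208],87.4)
im=imaging.camera("scene"); cv2.imwrite("pics/p12.png",cv2.resize(im[100:300,350:550],None,fx=3,fy=3))
im=imaging.camera("top"); cv2.imwrite("pics/p12t.png",cv2.resize(im[200:350,120:320],None,fx=4,fy=4))
E
```

```text
t: 58.15
ee_pos: [0.5675, 0.1783, 0.3301]
tool_rot: [2.329, 1.568, -2.43]
force: [1.7, -0.6, 0.3]
grip_width: 0.0338
t: 59.4
ee_pos: [0.5704, 0.2262, 0.2803]
tool_rot: [1.841, 1.571, -2.915]
force: [-0.9, 0.1, -0.7]
grip_width: 0.034
[ 2.68298982e-01  3.04497758e-01  4.66830447e-01  1.73323538e+00
  4.41175047e-06 -1.25956152e+00]
tcp [0.5704 0.2262 0.2803] zang 87.54 tilt 0.01 turn rx 0.14 shift after turn mm [72.3 -0.5  1.8]
```

View pics/p12.png

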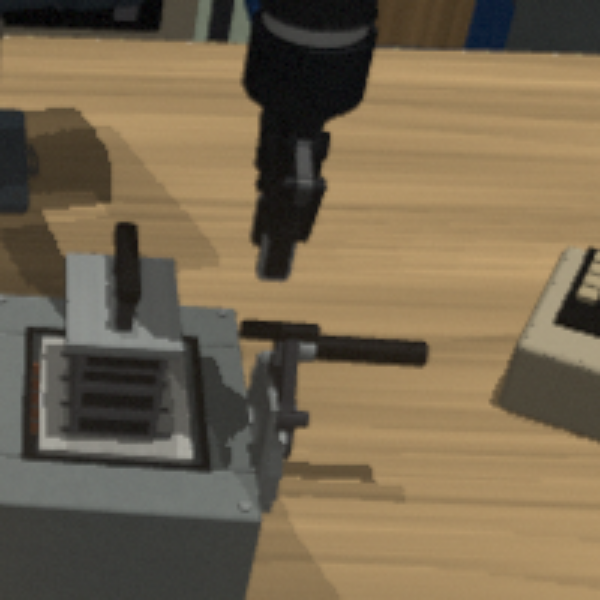

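View pics/p12t.png

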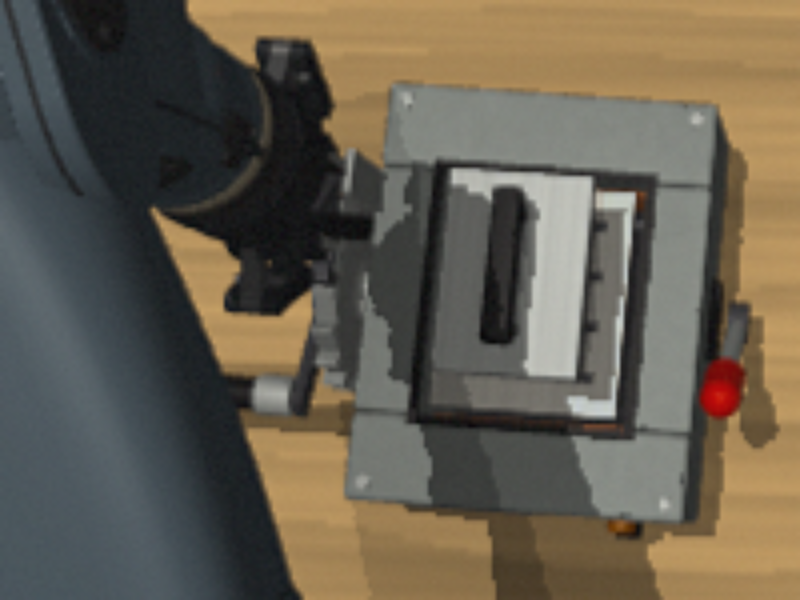

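The jaws are above the pawl bar's cabinet-side half (scene-crop bar at (280,330), fingers at (272,270)). Descending to straddle it.

```bash
python3 -m pendant '[[[0.03,0,0],[0,0,0],0.6],[[0.015,0,0],[0,0,0],0.6],[[0.008,0,0],[0,0,0],0.6],[[0.008,0,0],[0,0,0],0.6],[[0.005,0,0],[0,0,0],0.6],[[0.005,0,0],[0,0,0],0.6],[[0,0,0],[0,0,0],0.6],[[0,0,0],[0,0,0],0.6],[[0,0,0],[0,0,0],0.6],[[0,0,0],[0,0,0],0.6]]'
python3 - <<'E'
from h import *
go([.571,.227,.208],87.4)
im=imaging.camera("scene"); cv2.imwrite("pics/p13.png",cv2.resize(im[100:300,350:550],None,fx=3,fy=3))
E
```

```text
t: 60.75
ee_pos: [0.5706, 0.2263, 0.2096]
tool_rot: [-1.315, 1.57, 0.213]
force: [0.3, 0.0, -0.2]
grip_width: 0.0345
tcp [0.5706 0.2263 0.2096] zang 87.55 tilt 0.03 turn rx 0.15 shift after turn mm [ 1.6 -0.4  0.7]
```

View pics/p13.png

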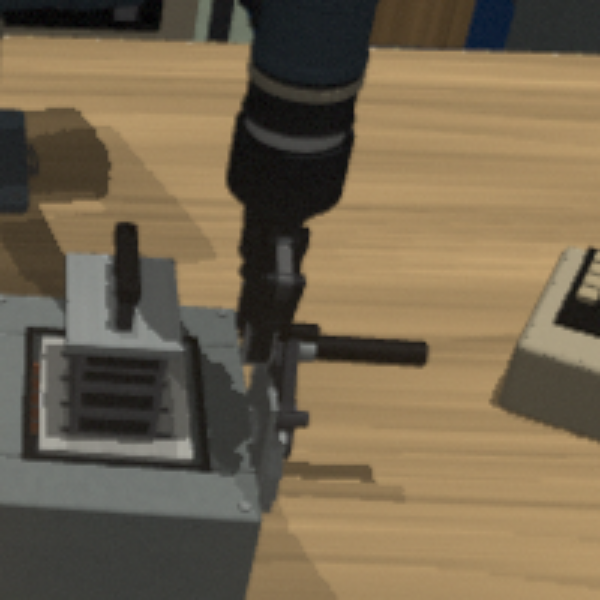

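```bash
python3 -m pendant '[[[0,-0.012,0],[0,0,0],0.6],[[-0.002,-0.012,0],[0,0,0],0.6],[[-0.002,-0.012,0],[0,0,0],0.6],[[-0.002,-0.012,0],[0,0,0],0.6],[[0,-0.012,0],[0,0,0],0.6],[[0,-0.012,0],[0,0,0],0.6],[[0,-0.008,0],[0,0,0],0.6],[[0,0,0],[0,0,0],0.6],[[0,0,0],[0,0,0],0.6],[[0,0,0],[0,0,0],0.6]]'
python3 - <<'E'
from h import *
go([.65,.226,.208],87.4)
im=imaging.camera("scene"); cv2.imwrite("pics/p14.png",cv2.resize(im[100:300,350:550],None,fx=3,fy=3))
E
```

```text
t: 62.05
ee_pos: [0.6501, 0.2229, 0.2156]
tool_rot: [-1.084, 1.571, 0.444]
force: [0.1, -0.3, 0.9]
grip_width: 0.0344
tcp [0.6501 0.2229 0.2156] zang 87.56 tilt 0.01 turn rx 0.16 shift after turn mm [7.6 0.2 3.1]
```

View pics/p14.png

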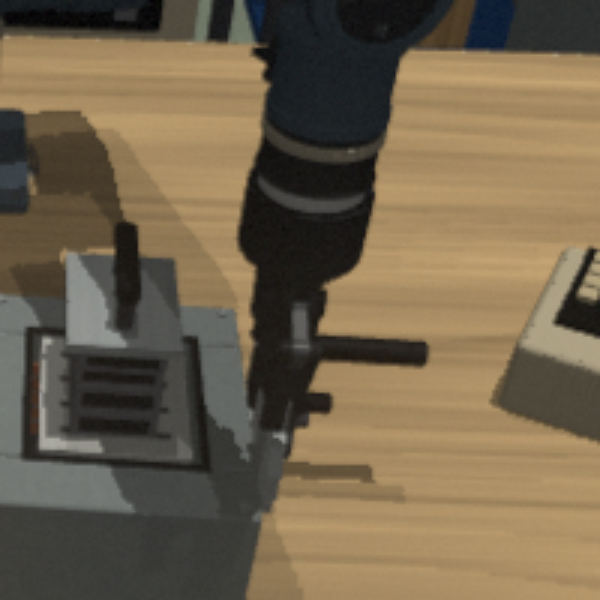

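The bar now shows on the far side (px (318,403)), so the pawl is over. I'll lift off and verify.

```bash
python3 -m pendant '[[[-0.01,0,0],[0,0,0],0.6],[[-0.02,0,0],[0,0,0],0.6],[[-0.04,0,0],[0,0,0],0.6],[[-0.03,0,0],[0,0,0],0.6],[[0,0,0],[0,0,0],0],[[0,0,0],[0,0,0],0],[[0,0,0],[0,0,0],0],[[0,0,0],[0,0,0],0],[[0,0,0],[0,0,0],0],[[0,0,0],[0,0,0],0]]'
python3 - <<'E'
from h import *
im=imaging.camera("scene"); cv2.imwrite("pics/p15.png",cv2.resize(im[100:300,350:550],None,fx=3,fy=3))
for q in["pawl_bar","crank_grip","axle"]: pp(q,"scene",1)
go([.482,.34,.25],87.4)
E
```

```text
t: 63.35
ee_pos: [0.6503, 0.2228, 0.3151]
tool_rot: [1.836, 1.57, -2.919]
force: [-0.7, 0.2, -0.1]
grip_width: 0.0855
crank_grip scene 0.82 [0.4831 0.3355 0.1279]
axle scene 0.82 [0.5486 0.2496 0.0973]
tcp [0.6504 0.2228 0.3154] zang 87.54 tilt 0.01 turn rx 0.14 shift after turn mm [ 65.4 173.5 109.4]
```

View pics/p15.png

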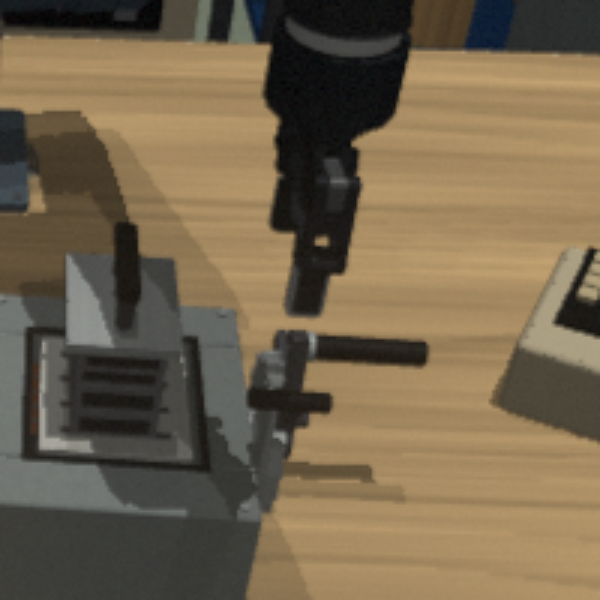

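The pawl is thrown over (bar at px (290,400)). On to the crank handle.

```bash
python3 -m pendant '[[[0,0.044,0.03],[0,0,0],0],[[0,0.044,0.03],[0,0,0],0],[[0,0.044,0.03],[0,0,0],0],[[0,0.042,0.028],[0,0,0],0],[[0.04,0,0],[0,0,0],0],[[0.04,0,0],[0,0,0],0],[[0.02,0,0],[0,0,0],0],[[0,0,0],[0,0,0],0],[[0,0,0],[0,0,0],0],[[0,0,0],[0,0,0],0]]'
python3 - <<'E'
from h import *
go([.482,.349,.124],87.4)
im=imaging.camera("scene"); cv2.imwrite("pics/p16.png",cv2.resize(im[100:300,350:550],None,fx=3,fy=3))
pp("crank_grip","scene",1)
im=imaging.camera("top"); cv2.imwrite("pics/p16t.png",cv2.resize(im[200:350,120:320],None,fx=4,fy=4))
E
```

```text
t: 64.8
ee_pos: [0.4825, 0.3486, 0.2173]
tool_rot: [-1.004, 1.567, 0.524]
force: [0.4, -0.7, 0.4]
grip_width: 0.0854
tcp [0.4825 0.3486 0.2173] zang 87.53 tilt 0.19 turn rx 0.13 shift after turn mm [93.3  0.5  0.4]
crank_grip scene 0.62 [0.4827 0.3387 0.1313]
```

View pics/p16.png

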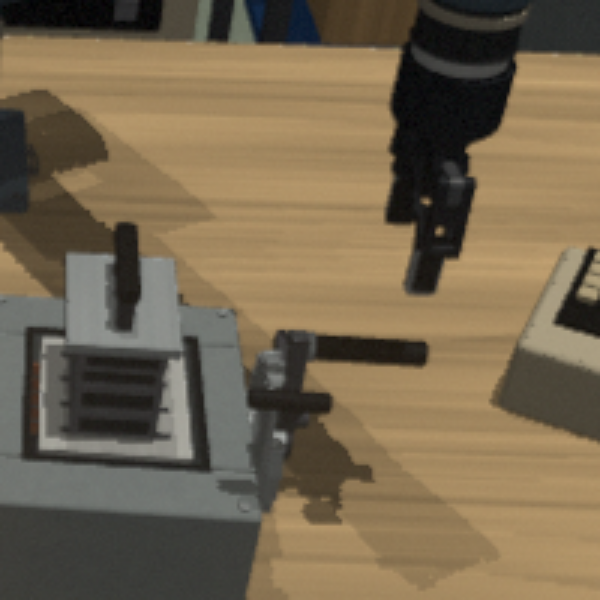

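View pics/p16t.png

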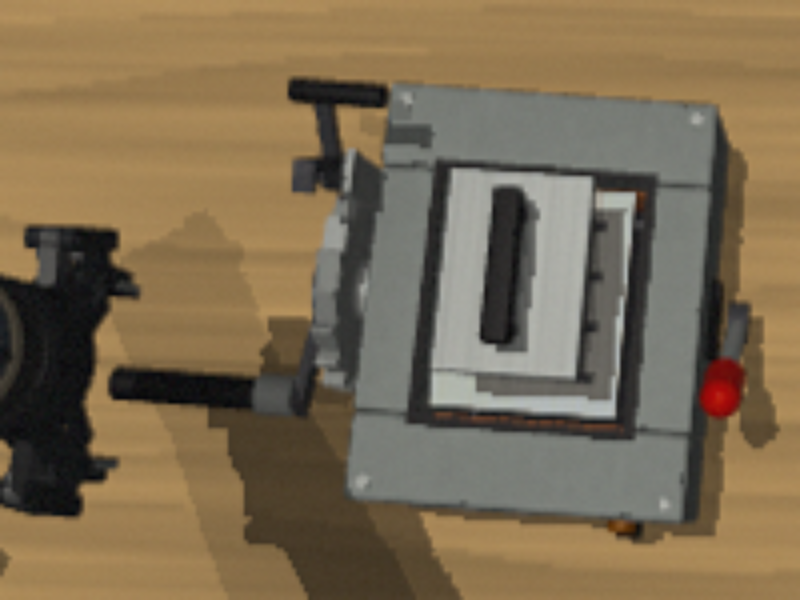

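The handle is under the open jaws (scene crop (365,350), top crop (185,385)). Going down and pinching.

```bash
python3 -m pendant '[[[0.04,0,0],[0,0,0],0],[[0.03,0,0],[0,0,0],0],[[0.013,0,0],[0,0,0],0],[[0.008,0,0],[0,0,0],0],[[0,0,0],[0,0,0],0],[[0,0,0],[0,0,0],0.3],[[0,0,0],[0,0,0],0.5],[[0,0,0],[0,0,0],1],[[0,0,0],[0,0,0],1],[[0,0,0],[0,0,0],1]]'
python3 -m pendant '[[[0,0,0],[0,0,0],1],[[0,0,0],[0,0,0],1],[[0,0,0],[0,0,0],1],[[0,0,0],[0,0,0],1],[[0,0,0],[0,0,0],1],[[0,0,0],[0,0,0],1],[[0,0,0],[0,0,0],1],[[0,0,0],[0,0,0],1],[[0,0,0],[0,0,0],1],[[0,0,0],[0,0,0],1]]'
```

```text
t: 66.2
ee_pos: [0.4819, 0.3483, 0.1249]
tool_rot: [-1.134, 1.57, 0.394]
force: [0.3, 0.2, 2.6]
grip_width: 0.0179
t: 67.45
ee_pos: [0.482, 0.3483, 0.1249]
tool_rot: [-1.127, 1.57, 0.401]
force: [0.5, 0.4, 4.9]
grip_width: 0.0183
```

```bash
python3 - <<'E'
import numpy as np
for a,b,n in((-65,64,20),):
    t=np.radians(np.linspace(a,b,n+1))
    x=75*np.sin(t);z=75*np.cos(t)
    for i in range(n): print(f"[[{-(z[i+1]-z[i])/1000:.4f},{-(x[i+1]-x[i])/1000:.4f},0],[0,0,0],1]")
E
```

```text
[[-0.0074,-0.0040,0],[0,0,0],1]
[[-0.0069,-0.0048,0],[0,0,0],1]
[[-0.0064,-0.0056,0],[0,0,0],1]
[[-0.0057,-0.0062,0],[0,0,0],1]
[[-0.0050,-0.0068,0],[0,0,0],1]
[[-0.0042,-0.0073,0],[0,0,0],1]
[[-0.0033,-0.0078,0],[0,0,0],1]
[[-0.0024,-0.0081,0],[0,0,0],1]
[[-0.0015,-0.0083,0],[0,0,0],1]
[[-0.0005,-0.0084,0],[0,0,0],1]
[[0.0004,-0.0084,0],[0,0,0],1]
[[0.0013,-0.0083,0],[0,0,0],1]
[[0.0023,-0.0081,0],[0,0,0],1]
[[0.0032,-0.0078,0],[0,0,0],1]
[[0.0040,-0.0074,0],[0,0,0],1]
[[0.0048,-0.0069,0],[0,0,0],1]
[[0.0056,-0.0063,0],[0,0,0],1]
[[0.0063,-0.0057,0],[0,0,0],1]
[[0.0069,-0.0049,0],[0,0,0],1]
[[0.0074,-0.0041,0],[0,0,0],1]
```

Start with 5 rows to test, then hold.

```bash
python3 -m pendant '[[[-0.0074,-0.004,0],[0,0,0],1],[[-0.0069,-0.0048,0],[0,0,0],1],[[-0.0064,-0.0056,0],[0,0,0],1],[[-0.0057,-0.0062,0],[0,0,0],1],[[-0.005,-0.0068,0],[0,0,0],1],[[0,0,0],[0,0,0],1],[[0,0,0],[0,0,0],1],[[0,0,0],[0,0,0],1],[[0,0,0],[0,0,0],1],[[0,0,0],[0,0,0],1]]'
python3 - <<'E'
from h import *
im=imaging.camera("scene"); cv2.imwrite("pics/p17.png",cv2.resize(im[100:300,350:550],None,fx=3,fy=3))
E
```

```text
t: 68.7
ee_pos: [0.5011, 0.3473, 0.1538]
tool_rot: [1.632, 1.553, -3.121]
force: [-13.3, 1.9, 0.5]
grip_width: 0.0179
```

View pics/p17.png

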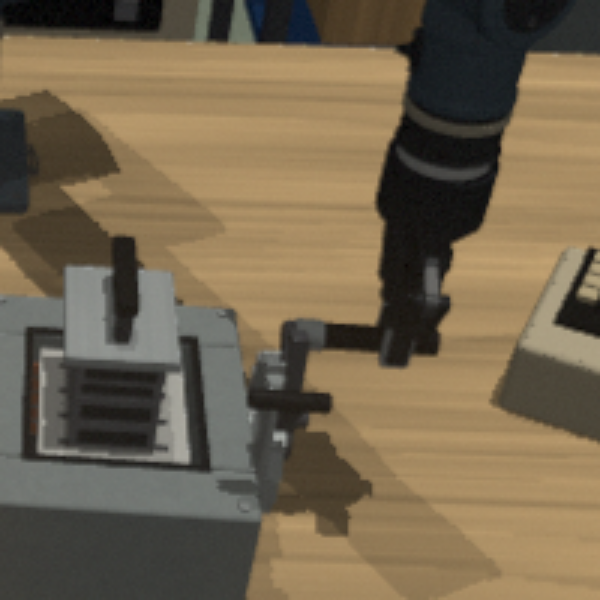

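The crank turns and the cradle is sinking. Continuing along the arc.

```bash
python3 -m pendant '[[[-0.0042,-0.0073,0],[0,0,0],1],[[-0.0033,-0.0078,0],[0,0,0],1],[[-0.0024,-0.0081,0],[0,0,0],1],[[-0.0015,-0.0083,0],[0,0,0],1],[[-0.0005,-0.0084,0],[0,0,0],1],[[0.0004,-0.0084,0],[0,0,0],1],[[0.0013,-0.0083,0],[0,0,0],1],[[0.0023,-0.0081,0],[0,0,0],1],[[0.0032,-0.0078,0],[0,0,0],1],[[0,0,0],[0,0,0],1]]'
```

```text
t: 70.0
ee_pos: [0.5801, 0.344, 0.1619]
tool_rot: [1.454, 1.568, 2.982]
force: [-5.1, 0.4, 3.7]
grip_width: 0.0181
```

```bash
python3 -m pendant '[[[0.004,-0.0074,0],[0,0,0],1],[[0.0048,-0.0069,0],[0,0,0],1],[[0.0056,-0.0063,0],[0,0,0],1],[[0.0063,-0.0057,0],[0,0,0],1],[[0.0069,-0.0049,0],[0,0,0],1],[[0.0074,-0.0041,0],[0,0,0],1],[[0.003,-0.001,0],[0,0,0],1],[[0,0,0],[0,0,0],1],[[0,0,0],[0,0,0],1],[[0,0,0],[0,0,0],1]]'
python3 - <<'E'
from h import *
im=imaging.camera("scene"); cv2.imwrite("pics/p18.png",cv2.resize(im[100:300,350:550],None,fx=3,fy=3))
pp("crank_grip","scene",1);pp("cradle_top","scene",2);pp("plate","scene",1)
E
```

```text
t: 71.25
ee_pos: [0.6158, 0.3423, 0.1224]
tool_rot: [1.714, 1.567, -3.041]
force: [-5.8, 1.7, 2.5]
grip_width: 0.018
crank_grip scene 0.67 [0.6176 0.3319 0.1342]
plate scene 0.67 [0.5463 0.1405 0.1471]
```

View pics/p18.png

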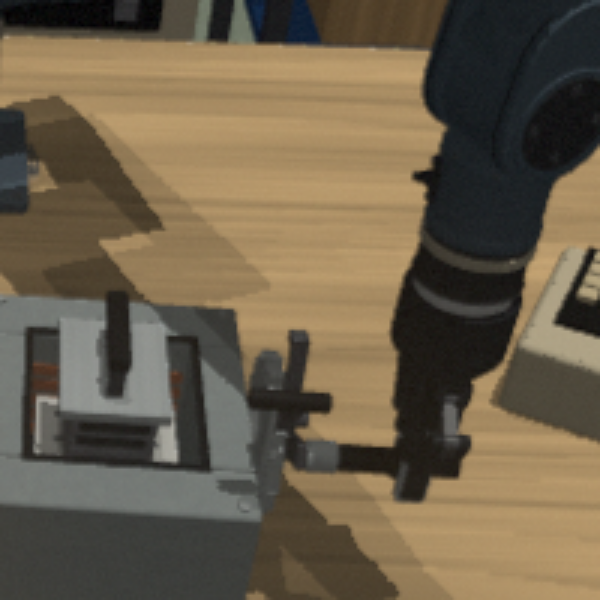

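```bash
python3 -m pendant '[[[0.003,-0.001,0],[0,0,0],1],[[0.003,-0.001,0],[0,0,0],1],[[0.002,0,0],[0,0,0],1],[[0,0,0],[0,0,0],1],[[0,0,0],[0,0,0],1],[[0,0,0],[0,0,0],1],[[0,0,0],[0,0,0],1],[[0,0,0],[0,0,0],1],[[0,0,0],[0,0,0],1],[[0,0,0],[0,0,0],1]]'
```

```text
t: 72.7
ee_pos: [0.6174, 0.3423, 0.1189]
tool_rot: [1.638, 1.569, -3.117]
force: [-12.4, -1.9, 13.1]
grip_width: 0.0182
```

At the stop (about 18 N, well above the brake's 8 N). Release and go to the lever.

```bash
python3 -m pendant '[[[-0.006,0.004,0],[0,0,0],1],[[0,0,0],[0,0,0],0],[[0,0,0],[0,0,0],0],[[0,0,0],[0,0,0],0],[[0,0,0],[0,0,0],0],[[0,0,0],[0,0,0],0],[[-0.03,0,0],[0,0,0],0.35],[[-0.05,0,0],[0,0,0],0.35],[[-0.05,0,0],[0,0,0],0.35],[[-0.05,0,0],[0,0,0],0.35]]'
python3 - <<'E'
from h import *
print(telemetry.read_state()['grip_width'])
im=imaging.camera("scene"); cv2.imwrite("pics/p19.png",cv2.resize(im[100:300,350:550],None,fx=3,fy=3))
for q in["crank_grip","lever_knob"]: pp(q,"scene",1)
go([.481,.021,.29],87.4)
E
```

```text
t: 73.95
ee_pos: [0.6154, 0.3423, 0.3024]
tool_rot: [-1.14, 1.57, 0.388]
force: [1.3, 0.8, 0.9]
grip_width: 0.0556
0.055625345744603164
crank_grip scene 0.64 [0.6168 0.3312 0.1337]
lever_knob scene 0.96 [0.4809 0.0183 0.1524]
tcp [0.6172 0.3431 0.3059] zang 87.55 tilt 0.58 turn rx 0.15 shift after turn mm [  15.9  121.4 -327.9]
```

View pics/p19.png

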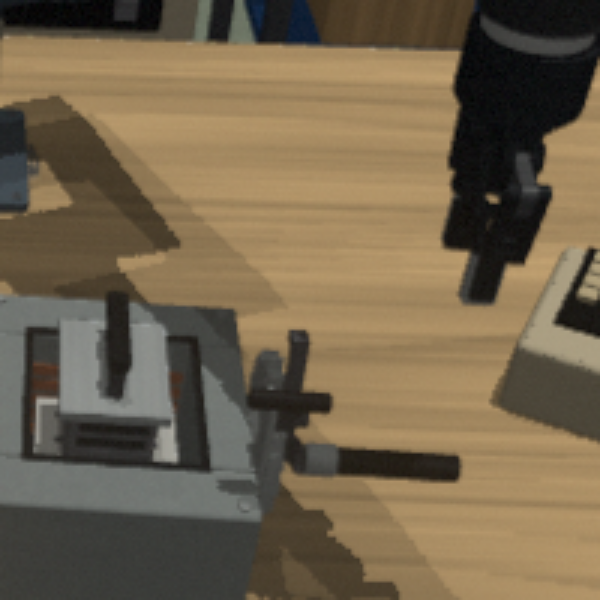

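The crank stayed at the far end. Moving over to the lever knob.

```bash
python3 -m pendant '[[[0,0.0173,-0.0466],[0,0,0],0.35],[[0,0.0173,-0.0466],[0,0,0],0.35],[[0,0.0173,-0.0466],[0,0,0],0.35],[[0,0.0173,-0.0466],[0,0,0],0.35],[[0,0.0173,-0.0466],[0,0,0],0.35],[[0,0.0173,-0.0466],[0,0,0],0.35],[[0,0.0173,-0.0466],[0,0,0],0.35],[[0.04,0,0],[0,0,0],0.35],[[0.03,0,0],[0,0,0],0.35],[[0,0,0],[0,0,0],0.35]]'
python3 - <<'E'
from h import *
go([.481,.020,.163],87.4)
im=imaging.camera("scene"); cv2.imwrite("pics/p20.png",cv2.resize(im[100:300,250:450],None,fx=3,fy=3))
im=imaging.camera("top"); cv2.imwrite("pics/p20t.png",cv2.resize(im[200:350,200:400],None,fx=4,fy=4))
pp("lever_knob","top",1)
E
```

```text
t: 75.35
ee_pos: [0.4777, 0.0218, 0.2258]
tool_rot: [1.521, 1.562, 3.048]
force: [-0.7, 0.1, 0.0]
grip_width: 0.056
tcp [0.4777 0.0218 0.2258] zang 87.52 tilt 0.51 turn rx 0.12 shift after turn mm [62.8 -3.4 -1.6]
lever_knob top 0.54 [0.5435 0.1344 0.1826]
```

View pics/p20.png

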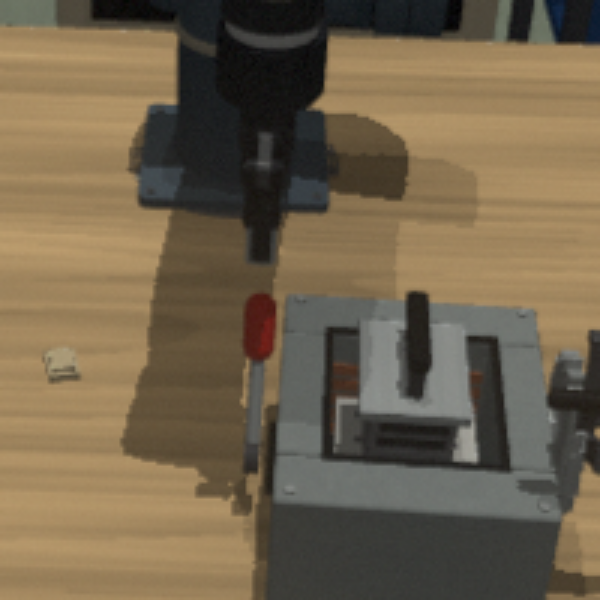

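View pics/p20t.png

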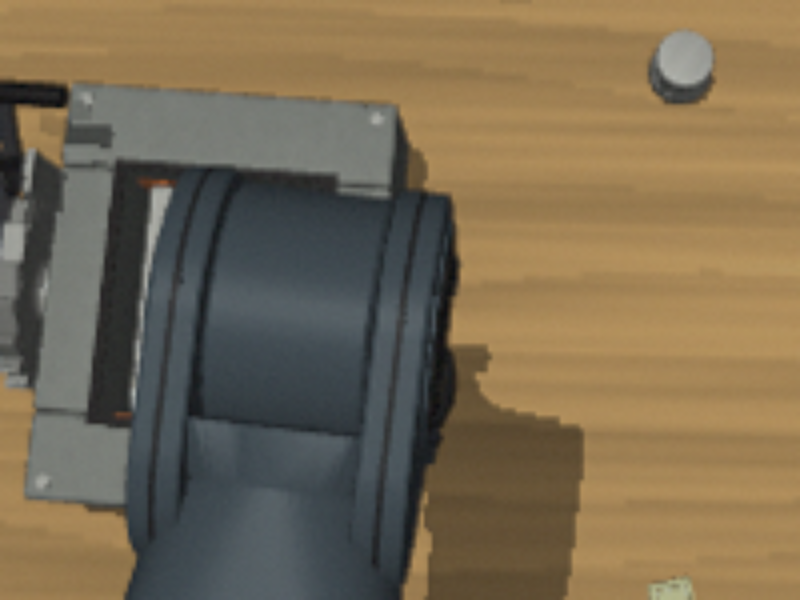

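The fingers are right above the knob (scene crop (260,325)). Descending.

```bash
python3 -m pendant '[[[0.02,-0.003,-0.001],[0,0,0],0.35],[[0.015,0,0],[0,0,0],0.35],[[0.01,0,0],[0,0,0],0.35],[[0.008,0,0],[0,0,0],0.35],[[0.006,0,0],[0,0,0],0.35],[[0,0,0],[0,0,0],0.35],[[0,0,0],[0,0,0],0.35],[[0,0,0],[0,0,0],0.35],[[0,0,0],[0,0,0],0.35],[[0,0,0],[0,0,0],0.35]]'
```

```text
t: 76.75
ee_pos: [0.4837, 0.0206, 0.1716]
tool_rot: [-1.597, 1.571, -0.069]
force: [0.2, 0.4, -0.0]
grip_width: 0.0553
```

```bash
python3 -m pendant '[[[0.008,0,0],[0,0,0],0.35],[[0,-0.014,0],[0,0,0],0.35],[[0,-0.014,0],[0,0,0],0.35],[[0,-0.014,0],[0,0,0],0.35],[[0,-0.014,0],[0,0,0],0.35],[[0,-0.014,0],[0,0,0],0.35],[[0,-0.014,0],[0,0,0],0.35],[[0,-0.014,0],[0,0,0],0.35],[[0,-0.012,0],[0,0,0],0.35],[[0,0,0],[0,0,0],0.35]]'
python3 - <<'E'
from h import *
im=imaging.camera("scene"); cv2.imwrite("pics/p21.png",cv2.resize(im[100:300,250:450],None,fx=3,fy=3))
pp("lever_knob","scene",1)
E
```

```text
t: 78.0
ee_pos: [0.5948, 0.0157, 0.1631]
tool_rot: [-1.579, 1.57, -0.051]
force: [-0.2, -0.4, 1.1]
grip_width: 0.0554
```

View pics/p21.png

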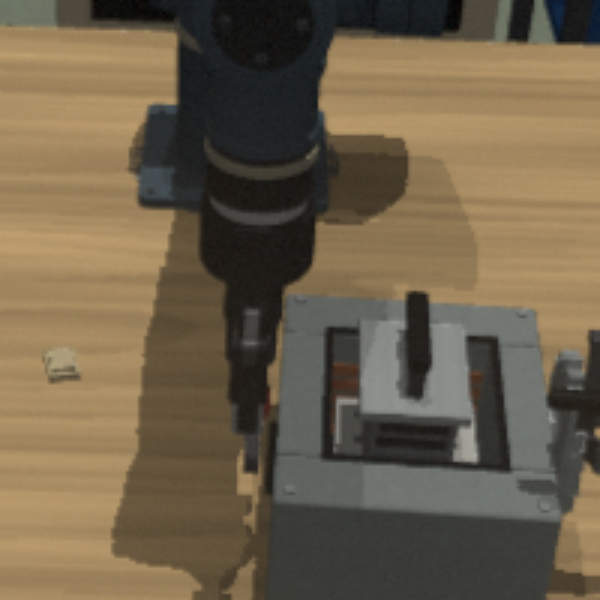

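```bash
python3 -m pendant '[[[0,-0.005,0],[0,0,0],0.35],[[0,-0.004,0],[0,0,0],0.35],[[0,-0.004,0],[0,0,0],0.35],[[0,-0.003,0],[0,0,0],0.35],[[0,0,0],[0,0,0],0.35],[[0,0,0],[0,0,0],0.35],[[0,0,0],[0,0,0],0.35],[[0,0,0],[0,0,0],0.35],[[0,0,0],[0,0,0],0.35],[[0,0,0],[0,0,0],0.35]]'
```

```text
t: 79.35
ee_pos: [0.6052, 0.0154, 0.1628]
tool_rot: [1.6, 1.561, 3.128]
force: [-9.7, 0.6, 4.4]
grip_width: 0.0553
```

The lever is at its stop. I'll back off, lift and verify.

```bash
python3 -m pendant '[[[0,0.006,0],[0,0,0],0.35],[[0,0,0],[0,0,0],0.35],[[-0.02,0,0],[0,0,0],0.35],[[-0.03,0,0],[0,0,0],0.35],[[-0.05,0,0],[0,0,0],0],[[-0.03,0,0],[0,0,0],0],[[0,0,0],[0,0,0],0],[[0,0,0],[0,0,0],0],[[0,0,0],[0,0,0],0],[[0,0,0],[0,0,0],0]]'
python3 - <<'E'
from h import *
im=imaging.camera("scene"); cv2.imwrite("pics/p22.png",cv2.resize(im[100:300,250:450],None,fx=3,fy=3))
pp("lever_knob","scene",1);pp("lever_pivot","scene",1);pp("crank_grip","scene",1)
go([.6170,.3425,.29],87.4)
E
```

```text
t: 80.6
ee_pos: [0.603, 0.0155, 0.2917]
tool_rot: [1.526, 1.568, 3.054]
force: [-0.4, -0.2, -1.0]
grip_width: 0.085
lever_knob scene 0.76 [0.5857 0.0136 0.151 ]
lever_pivot scene 0.72 [0.534  0.0205 0.0541]
crank_grip scene 0.74 [0.6151 0.3315 0.1293]
tcp [0.6034 0.0154 0.2929] zang 87.55 tilt 0.05 turn rx 0.15 shift after turn mm [  2.9   1.2 327.3]
```

View pics/p22.png

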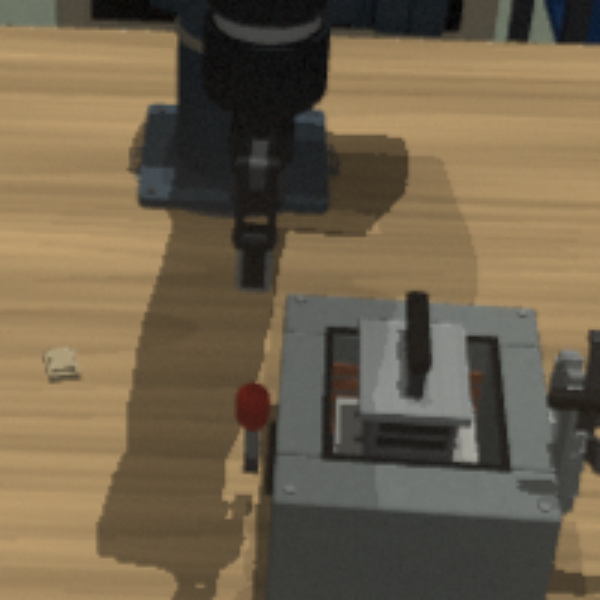

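The lever is on. Next I'll drop the pawl back in, straddling its bar from above.

```bash
python3 - <<'E'
from h import *
pp("pawl_bar","scene",1)
go([.647,.2225,.29],87.4)
E
python3 -m pendant '[[[-0.01,-0.008,0.05],[0,0,0],0.6],[[0,-0.008,0.05],[0,0,0],0.6],[[0,-0.009,0.05],[0,0,0],0.6],[[0,-0.009,0.057],[0,0,0],0.6],[[0,0,0],[0,0,0],0.6],[[0.03,0,0],[0,0,0],0.6],[[0,0,0],[0,0,0],0.6],[[0,0,0],[0,0,0],0.6],[[0,0,0],[0,0,0],0.6],[[0,0,0],[0,0,0],0.6]]'
python3 - <<'E'
from h import *
go([.647,.2225,.211],87.4)
im=imaging.camera("scene"); cv2.imwrite("pics/p23.png",cv2.resize(im[100:300,350:550],None,fx=3,fy=3))
im=imaging.camera("top"); cv2.imwrite("pics/p23t.png",cv2.resize(im[150:300,120:320],None,fx=4,fy=4))
E
```

```text
pawl_bar scene 0.85 [0.6465 0.241  0.2078]
tcp [0.6035 0.0154 0.2932] zang 87.54 tilt 0.02 turn rx 0.14 shift after turn mm [  3.2 -34.1 208.8]
t: 82.1
ee_pos: [0.647, 0.2206, 0.2753]
tool_rot: [-1.287, 1.568, 0.24]
force: [0.1, -0.9, 0.3]
grip_width: 0.0342
tcp [0.647  0.2206 0.2753] zang 87.52 tilt 0.18 turn rx 0.12 shift after turn mm [64.3  0.1  1.9]
```

View pics/p23.png

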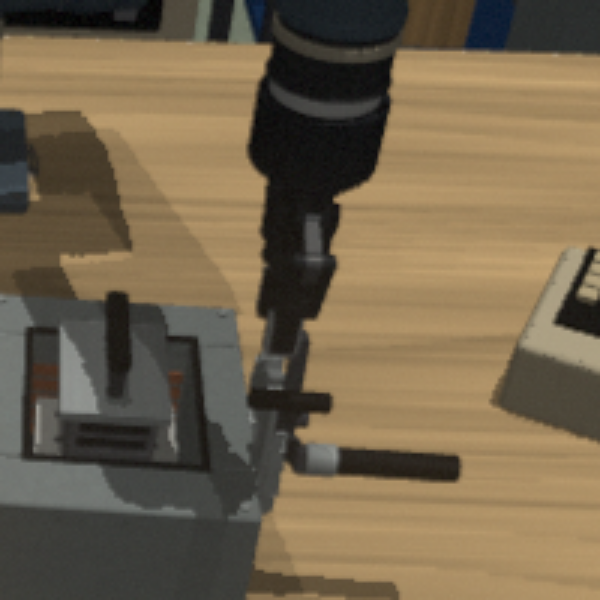

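View pics/p23t.png

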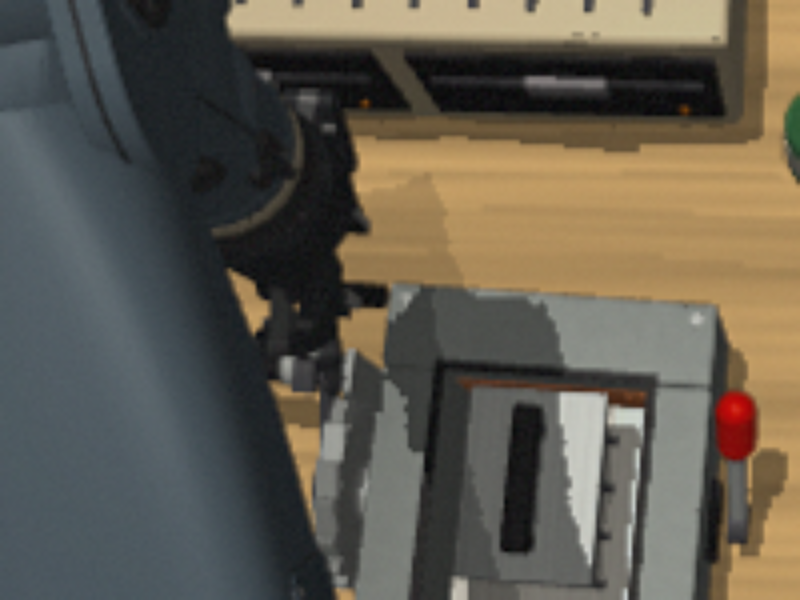

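```bash
python3 -m pendant '[[[0.03,0,0],[0,0,0],0.6],[[0.015,0,0],[0,0,0],0.6],[[0.008,0,0],[0,0,0],0.6],[[0.006,0,0],[0,0,0],0.6],[[0.003,0,0],[0,0,0],0.6],[[0,0,0],[0,0,0],0.6],[[0,0,0],[0,0,0],0.6],[[0,0,0],[0,0,0],0.6],[[0,0,0],[0,0,0],0.6],[[0,0,0],[0,0,0],0.6]]'
```

```text
t: 83.45
ee_pos: [0.6464, 0.2208, 0.2115]
tool_rot: [-1.224, 1.571, 0.304]
force: [-0.5, -0.2, -0.1]
grip_width: 0.0343
```

```bash
python3 -m pendant '[[[0,0.012,0],[0,0,0],0.6],[[-0.002,0.012,0],[0,0,0],0.6],[[-0.002,0.012,0],[0,0,0],0.6],[[0,0.012,0],[0,0,0],0.6],[[0,0.012,0],[0,0,0],0.6],[[0,0.012,0],[0,0,0],0.6],[[0,0.008,0],[0,0,0],0.6],[[0,0,0],[0,0,0],0.6],[[0,0,0],[0,0,0],0.6],[[-0.01,0,0],[0,0,0],0.6]]'
python3 -m pendant '[[[-0.01,0,0],[0,0,0],0.6],[[-0.02,0,0],[0,0,0],0.6],[[-0.04,0,0],[0,0,0],0.6],[[-0.02,0,0],[0,0,0],0.6],[[0,0,0],[0,0,0],0],[[0,0,0],[0,0,0],0],[[0,0,0],[0,0,0],0],[[0,0,0],[0,0,0],0],[[0,0,0],[0,0,0],0],[[0,0,0],[0,0,0],0]]'
python3 - <<'E'
from h import *
im=imaging.camera("scene"); cv2.imwrite("pics/p24.png",cv2.resize(im[100:300,350:550],None,fx=3,fy=3))
pp("pawl_bar","scene",1);pp("crank_grip","scene",1)
go([.6165,.343,.25],87.4)
E
```

```text
t: 84.7
ee_pos: [0.5662, 0.2239, 0.2245]
tool_rot: [1.901, 1.569, -2.855]
force: [-0.6, 0.2, -0.1]
grip_width: 0.0344
t: 85.95
ee_pos: [0.5664, 0.2242, 0.3152]
tool_rot: [1.86, 1.57, -2.895]
force: [0.0, 0.1, 0.3]
grip_width: 0.0856
pawl_bar scene 0.72 [0.5742 0.2434 0.2101]
crank_grip scene 0.78 [0.6186 0.3309 0.1304]
tcp [0.5665 0.2242 0.3155] zang 87.54 tilt 0.01 turn rx 0.14 shift after turn mm [ 65.5 -44.6 120.9]
```

View pics/p24.png

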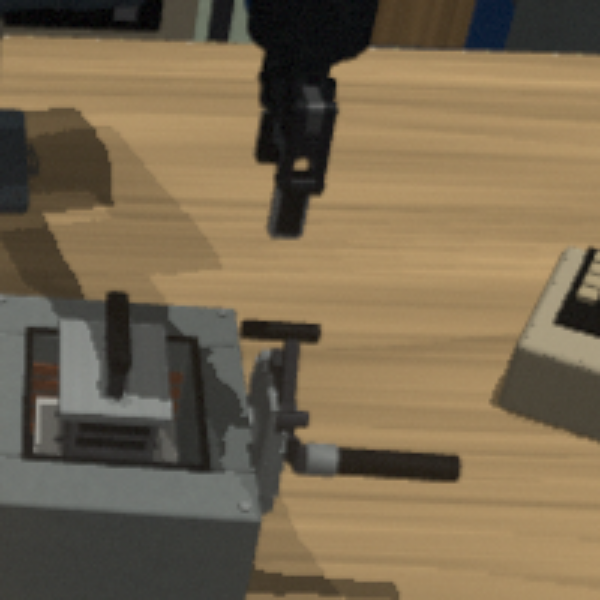

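The pawl is back in the wheel (bar at px (282,331)). Now to the crank handle on the far side.

```bash
python3 -m pendant '[[[0,-0.0113,0.03],[0,0,0],0],[[0,-0.0113,0.03],[0,0,0],0],[[0,-0.0113,0.03],[0,0,0],0],[[0,-0.011,0.03],[0,0,0],0],[[0.03,0,0],[0,0,0],0],[[0.04,0,0],[0,0,0],0],[[0.04,0,0],[0,0,0],0],[[0.02,0,0],[0,0,0],0],[[0,0,0],[0,0,0],0],[[0,0,0],[0,0,0],0]]'
python3 - <<'E'
from h import *
go([.617,.343,.125],87.4)
im=imaging.camera("scene"); cv2.imwrite("pics/p25.png",cv2.resize(im[100:300,350:550],None,fx=3,fy=3))
E
```

```text
t: 87.35
ee_pos: [0.617, 0.3424, 0.1869]
tool_rot: [-1.094, 1.569, 0.434]
force: [-0.1, 0.2, 0.8]
grip_width: 0.0854
tcp [0.617  0.3424 0.1869] zang 87.54 tilt 0.11 turn rx 0.14 shift after turn mm [61.9 -0.   0.6]
```

View pics/p25.png

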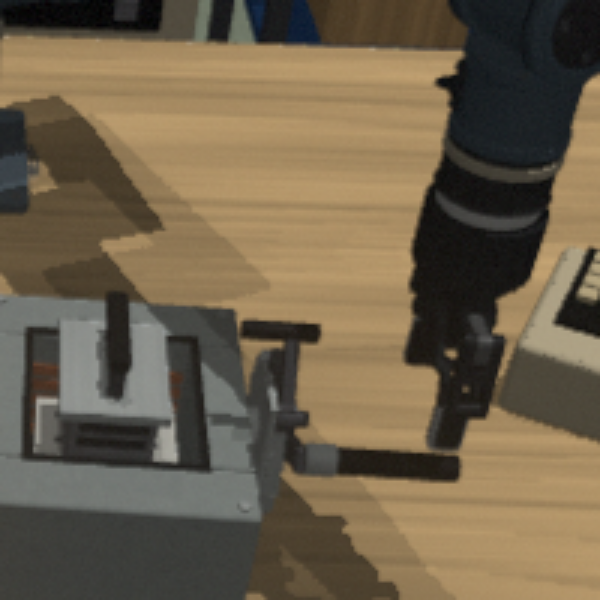

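```bash
python3 -m pendant '[[[0.025,0,0],[0,0,0],0],[[0.02,0,0],[0,0,0],0],[[0.01,0,0],[0,0,0],0],[[0.005,0,0],[0,0,0],0],[[0,0,0],[0,0,0],0],[[0,0,0],[0,0,0],0.3],[[0,0,0],[0,0,0],0.5],[[0,0,0],[0,0,0],1],[[0,0,0],[0,0,0],1],[[0,0,0],[0,0,0],1]]'
python3 -m pendant '[[[0,0,0],[0,0,0],1],[[0,0,0],[0,0,0],1],[[0,0,0],[0,0,0],1],[[0,0,0],[0,0,0],1],[[-0.0074,0.0041,0],[0,0,0],1],[[-0.0069,0.0049,0],[0,0,0],1],[[-0.0063,0.0057,0],[0,0,0],1],[[-0.0056,0.0063,0],[0,0,0],1],[[-0.0048,0.0069,0],[0,0,0],1],[[0,0,0],[0,0,0],1]]'
python3 - <<'E'
from h import *
im=imaging.camera("scene"); cv2.imwrite("pics/p26.png",cv2.resize(im[100:300,350:550],None,fx=3,fy=3))
E
```

```text
t: 88.65
ee_pos: [0.6171, 0.3422, 0.1258]
tool_rot: [-1.332, 1.569, 0.196]
force: [1.4, -0.7, 0.5]
grip_width: 0.018
t: 89.9
ee_pos: [0.5951, 0.3433, 0.1566]
tool_rot: [-1.484, 1.557, 0.042]
force: [14.6, 2.3, -6.6]
grip_width: 0.0178
```

View pics/p26.png

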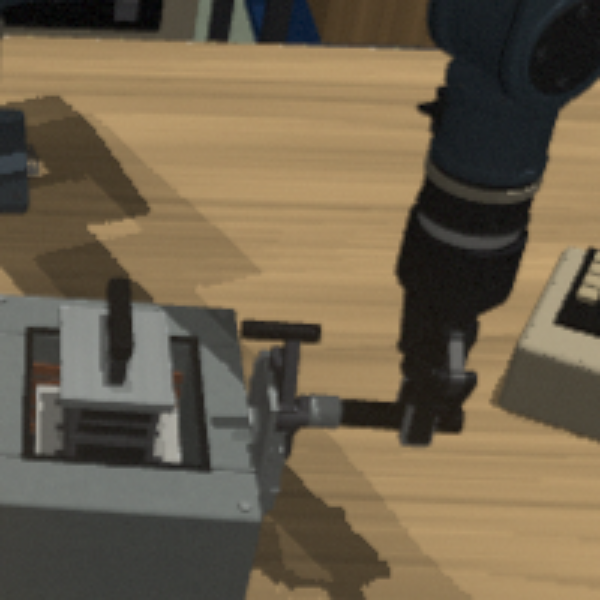

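The cradle is rising. Continuing the arc.

```bash
python3 -m pendant '[[[-0.004,0.0074,0],[0,0,0],1],[[-0.0032,0.0078,0],[0,0,0],1],[[-0.0023,0.0081,0],[0,0,0],1],[[-0.0013,0.0083,0],[0,0,0],1],[[-0.0004,0.0084,0],[0,0,0],1],[[0.0005,0.0084,0],[0,0,0],1],[[0.0015,0.0083,0],[0,0,0],1],[[0.0024,0.0081,0],[0,0,0],1],[[0.0033,0.0078,0],[0,0,0],1],[[0,0,0],[0,0,0],1]]'
python3 - <<'E'
from h import *
im=imaging.camera("scene"); cv2.imwrite("pics/p27.png",cv2.resize(im[100:300,350:550],None,fx=3,fy=3))
E
```

```text
t: 91.2
ee_pos: [0.5268, 0.3467, 0.1727]
tool_rot: [-1.367, 1.54, 0.158]
force: [10.3, -4.6, 22.9]
grip_width: 0.0171
```

View pics/p27.png

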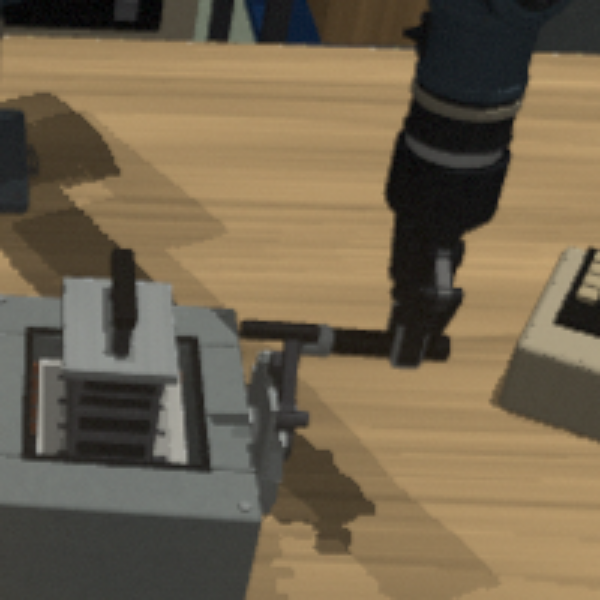

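The grip has slid a few mm up the bar (lateral force about 20 N). The pawl holds the wheel, so I'll re-grip here.

```bash
python3 -m pendant '[[[-0.006,-0.008,0],[0,0,0],1],[[0,0,0],[0,0,0],0.5],[[0,0,0],[0,0,0],0.3],[[0,0,0],[0,0,0],0.3],[[0,0,0],[0,0,0],0.3],[[0,0,0],[0,0,0],0.3],[[0,0,0],[0,0,0],0.3],[[0,0,0],[0,0,0],0.3],[[0,0,0],[0,0,0],0.3],[[0,0,0],[0,0,0],0.3]]'
python3 - <<'E'
from h import *
im=imaging.camera("scene"); cv2.imwrite("pics/p28.png",cv2.resize(im[100:300,350:550],None,fx=3,fy=3))
pp("crank_grip","scene",1);pp("pawl_bar","scene",1)
E
```

```text
t: 92.5
ee_pos: [0.5241, 0.3461, 0.166]
tool_rot: [-0.751, 1.571, 0.777]
force: [-0.2, -0.4, 0.3]
grip_width: 0.0601
crank_grip scene 0.86 [0.5281 0.338  0.1687]
pawl_bar scene 0.57 [0.5712 0.2416 0.2091]
```

View pics/p28.png

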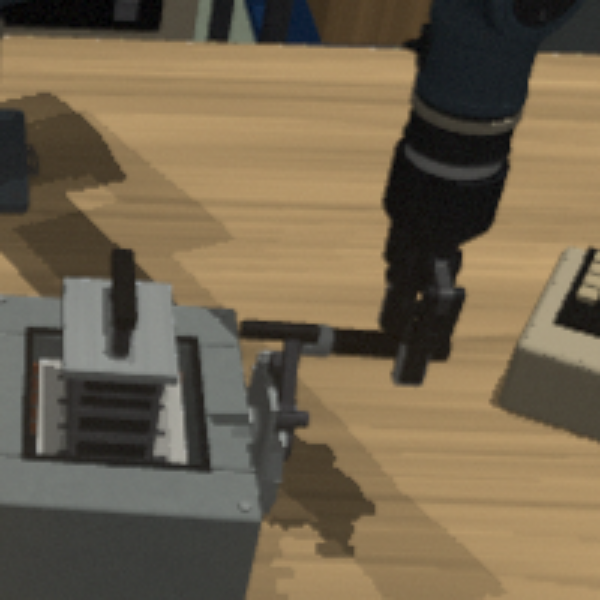

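```bash
python3 -m pendant '[[[0.004,-0.003,0],[0,0,0],0.3],[[0,0,0],[0,0,0],0.5],[[0,0,0],[0,0,0],1],[[0,0,0],[0,0,0],1],[[0,0,0],[0,0,0],1],[[0,0,0],[0,0,0],1],[[0,0,0],[0,0,0],1],[[0,0,0],[0,0,0],1],[[0,0,0],[0,0,0],1],[[0,0,0],[0,0,0],1]]'
python3 - <<'E'
import numpy as np
t=np.radians(np.linspace(-18,-66,11));x=75*np.sin(t);z=75*np.cos(t)
print([[round(float(-(z[i+1]-z[i])/1000),4),round(float(-(x[i+1]-x[i])/1000),4)] for i in range(10)])
E
```

```text
t: 93.9
ee_pos: [0.5272, 0.346, 0.162]
tool_rot: [-1.671, 1.57, -0.144]
force: [1.9, 0.1, -0.4]
grip_width: 0.0186
[[0.0022, 0.0059], [0.0027, 0.0057], [0.0031, 0.0054], [0.0036, 0.0052], [0.004, 0.0048], [0.0044, 0.0045], [0.0048, 0.0041], [0.0051, 0.0037], [0.0054, 0.0033], [0.0056, 0.0028]]
```

```bash
python3 -m pendant '[[[0.0022,0.0059,0],[0,0,0],1],[[0.0027,0.0057,0],[0,0,0],1],[[0.0031,0.0054,0],[0,0,0],1],[[0.0036,0.0052,0],[0,0,0],1],[[0.004,0.0048,0],[0,0,0],1],[[0.0044,0.0045,0],[0,0,0],1],[[0.0048,0.0041,0],[0,0,0],1],[[0.0051,0.0037,0],[0,0,0],1],[[0,0,0],[0,0,0],1],[[0,0,0],[0,0,0],1]]'
python3 - <<'E'
from h import *
p,_=tool(); print(p[0]-.5499,p[2]+.008-.1, np.degrees(np.arctan2(p[0]-.5499,p[2]+.008-.1)),np.hypot(p[0]-.5499,p[2]+.008-.1))
E
```

```text
t: 95.15
ee_pos: [0.4966, 0.3477, 0.1405]
tool_rot: [-1.431, 1.548, 0.095]
force: [9.0, -4.5, 15.4]
grip_width: 0.018
-0.053260275203110996 0.048480761432391106 -47.689620588011955 0.07202111595758247
```

```bash
python3 -m pendant '[[[0.0054,0.0033,0],[0,0,0],1],[[0.0056,0.0028,0],[0,0,0],1],[[0.004,0.003,0],[0,0,0],1],[[0.004,0.002,0],[0,0,0],1],[[0,0,0],[0,0,0],1],[[0,0,0],[0,0,0],1],[[0,0,0],[0,0,0],1],[[0,0,0],[0,0,0],1],[[0,0,0],[0,0,0],1],[[0,0,0],[0,0,0],1]]'
python3 - <<'E'
from h import *
p,_=tool(); print(p[0]-.5499,p[2]+.008-.1, np.degrees(np.arctan2(p[0]-.5499,p[2]+.008-.1)),np.hypot(p[0]-.5499,p[2]+.008-.1))
im=imaging.camera("scene"); cv2.imwrite("pics/p29.png",cv2.resize(im[100:300,350:550],None,fx=3,fy=3))
pp("crank_grip","scene",1)
E
```

```text
t: 96.4
ee_pos: [0.4843, 0.3483, 0.1209]
tool_rot: [-1.428, 1.551, 0.098]
force: [6.7, -4.7, 13.2]
grip_width: 0.0181
-0.06563547878589959 0.028865672521856123 -66.26069996426337 0.07170246247928529
crank_grip scene 0.79 [0.4859 0.3388 0.132 ]
```

View pics/p29.png

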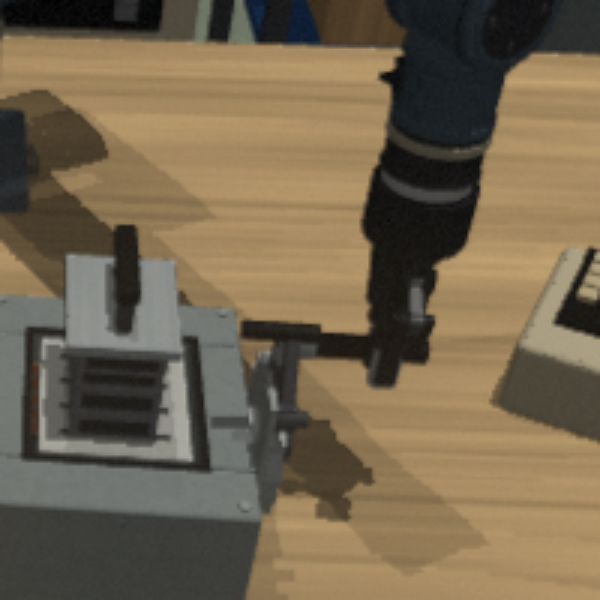

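```bash
python3 -m pendant '[[[0.003,0.002,0],[0,0,0],1],[[0.003,0.002,0],[0,0,0],1],[[0.002,0.001,0],[0,0,0],1],[[0,0,0],[0,0,0],1],[[0,0,0],[0,0,0],1],[[0,0,0],[0,0,0],1],[[0,0,0],[0,0,0],1],[[0,0,0],[0,0,0],1],[[0,0,0],[0,0,0],1],[[0,0,0],[0,0,0],1]]'
```

```text
t: 97.75
ee_pos: [0.4822, 0.3484, 0.116]
tool_rot: [-1.436, 1.544, 0.089]
force: [8.9, -7.7, 20.6]
grip_width: 0.018
```

```bash
python3 -m pendant '[[[-0.006,-0.004,0],[0,0,0],1],[[0,0,0],[0,0,0],0.3],[[0,0,0],[0,0,0],0],[[0,0,0],[0,0,0],0],[[0,0,0],[0,0,0],0],[[0,0,0],[0,0,0],0],[[-0.03,0,0],[0,0,0],0],[[-0.05,0,0],[0,0,0],0],[[-0.05,0,0],[0,0,0],0],[[-0.05,0,0],[0,0,0],0]]'
python3 - <<'E'
from h import *
im=imaging.camera("scene"); cv2.imwrite("pics/p30.png",cv2.resize(im[100:300,350:550],None,fx=3,fy=3))
for q in("crank_grip","pawl_bar","plate","lever_knob"):pp(q,"scene",1)
im=imaging.camera("top"); cv2.imwrite("pics/p30t.png",cv2.resize(im[200:350,120:320],None,fx=4,fy=4))
E
```

```text
t: 99.0
ee_pos: [0.4755, 0.3482, 0.2926]
tool_rot: [-0.585, 1.571, 0.943]
force: [0.6, 0.5, 0.6]
grip_width: 0.0853
crank_grip scene 0.74 [0.484  0.3363 0.1302]
pawl_bar scene 0.67 [0.5733 0.2438 0.2076]
plate scene 0.74 [0.5468 0.1373 0.2033]
lever_knob scene 0.8 [0.586  0.0135 0.1526]
```

View pics/p30.png

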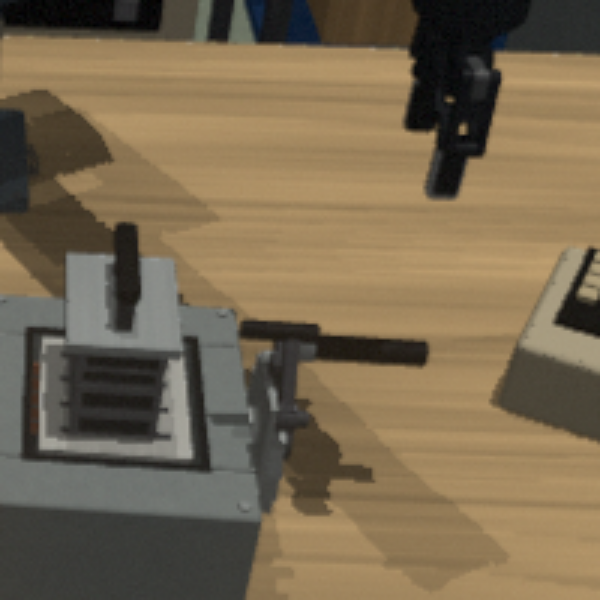

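View pics/p30t.png

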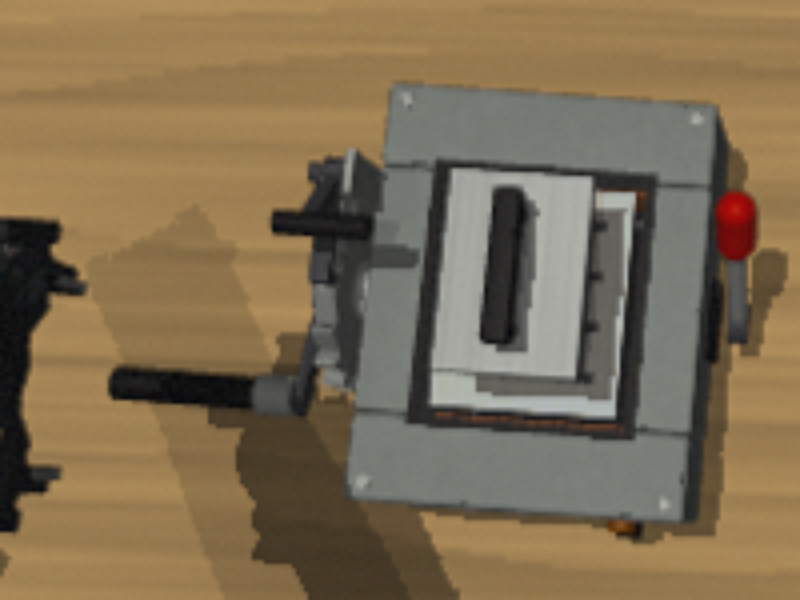

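Everything looks like the start. I'll compare the crank, pawl and cradle pixels with the first pictures.

```bash
python3 - <<'E'
from h import *
a=cv2.imread("pics/top0.png");b=imaging.camera("top")
A=cv2.resize(a[215:320,140:310],None,fx=4.5,fy=4,interpolation=1);B=cv2.resize(b[215:320,140:310],None,fx=4.5,fy=4,interpolation=1)
d=cv2.absdiff(A,B)
cv2.imwrite("pics/cmp.png",cv2.resize(np.vstack([A,d]),(765,600)))
p16=cv2.imread("pics/p16.png");p30=cv2.imread("pics/p30.png")
s0=cv2.imread("pics/scene0.png")[100:300,350:550]; s1=imaging.camera("scene")[100:300,350:550]
cv2.imwrite("pics/cmps.png",cv2.resize(np.hstack([s1[80:180,60:160],cv2.absdiff(s0,s1)[80:180,60:160]]),(800,400),interpolation=0))
E
```

```text
(no output)
```

View pics/cmp.png

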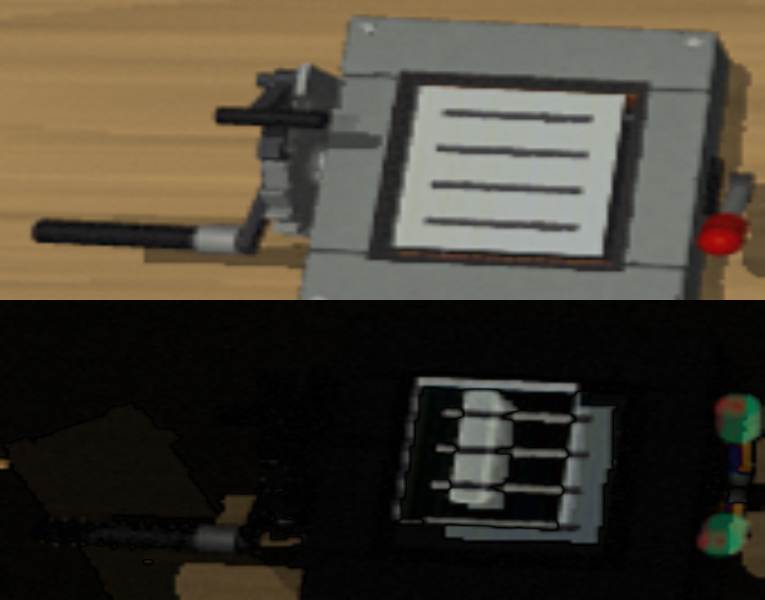

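View pics/cmps.png

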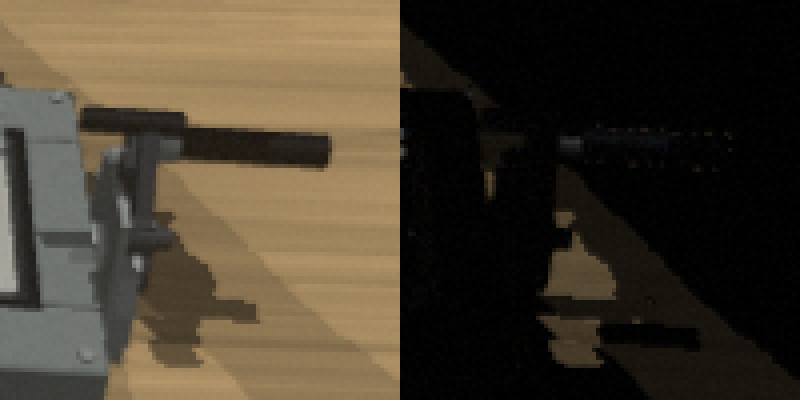

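The only differences are shadows, so crank, wheel and pawl are exactly as at the start. Now to pull the lever off.

```bash
python3 - <<'E'
from h import *
go([.596,.015,.32],87.4)
E
python3 -m pendant '[[[-0.03,0,0],[0,0,0],0.35],[[0,-0.017,-0.0475],[0,0,0],0.35],[[0,-0.017,-0.0475],[0,0,0],0.35],[[0,-0.017,-0.0475],[0,0,0],0.35],[[0,-0.017,-0.0475],[0,0,0],0.35],[[0,-0.017,-0.0475],[0,0,0],0.35],[[0,-0.017,-0.0475],[0,0,0],0.35],[[0,-0.017,-0.0475],[0,0,0],0.35],[[0,0,0],[0,0,0],0.35],[[0,0,0],[0,0,0],0.35]]'
python3 - <<'E'
from h import *
go([.596,.015,.22],87.4)
E
```

```text
tcp [0.475  0.3478 0.2887] zang 87.54 tilt 0.23 turn rx 0.14 shift after turn mm [ -31.3 -136.  -327. ]
t: 100.65
ee_pos: [0.5798, 0.0111, 0.3196]
tool_rot: [1.282, 1.568, 2.809]
force: [0.8, 0.1, -0.2]
grip_width: 0.0555
tcp [0.5798 0.0111 0.3196] zang 87.51 tilt 0.17 turn rx 0.11 shift after turn mm [ 99.6 -16.1   4.6]
```

```bash
python3 -m pendant '[[[0,-0.016,0.0045],[0,0,0],0.35],[[0.04,0,0],[0,0,0],0.35],[[0.04,0,0],[0,0,0],0.35],[[0.03,0,0],[0,0,0],0.35],[[0.015,0,0],[0,0,0],0.35],[[0.01,0,0],[0,0,0],0.35],[[0.01,0,0],[0,0,0],0.35],[[0.008,0,0],[0,0,0],0.35],[[0,0,0],[0,0,0],0.35],[[0,0,0],[0,0,0],0.35]]'
python3 - <<'E'
from h import *
go([.596,.015,.163],87.4)
im=imaging.camera("scene"); cv2.imwrite("pics/p31.png",cv2.resize(im[100:300,250:450],None,fx=3,fy=3))
E
```

```text
t: 101.9
ee_pos: [0.5968, 0.0146, 0.1686]
tool_rot: [-1.6, 1.57, -0.073]
force: [-0.5, 0.2, -0.1]
grip_width: 0.0553
tcp [0.5968 0.0146 0.1686] zang 87.53 tilt 0.05 turn rx 0.13 shift after turn mm [5.6 0.9 0.4]
```

View pics/p31.png

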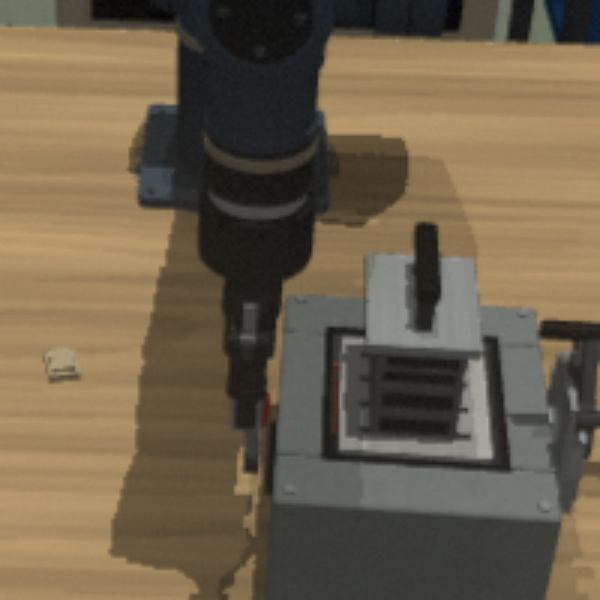

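```bash
python3 -m pendant '[[[0.006,0,0],[0,0,0],0.35],[[0,0.014,0],[0,0,0],0.35],[[0,0.014,0],[0,0,0],0.35],[[0,0.014,0],[0,0,0],0.35],[[0,0.014,0],[0,0,0],0.35],[[0,0.014,0],[0,0,0],0.35],[[0,0.014,0],[0,0,0],0.35],[[0,0.014,0],[0,0,0],0.35],[[0,0.014,0],[0,0,0],0.35],[[0,0,0],[0,0,0],0.35]]'
python3 -m pendant '[[[0,0.006,0],[0,0,0],0.35],[[0,0.006,0],[0,0,0],0.35],[[0,0.005,0],[0,0,0],0.35],[[0,0.004,0],[0,0,0],0.35],[[0,0,0],[0,0,0],0.35],[[0,0,0],[0,0,0],0.35],[[0,0,0],[0,0,0],0.35],[[0,0,0],[0,0,0],0.35],[[0,0,0],[0,0,0],0.35],[[0,0,0],[0,0,0],0.35]]'
```

```text
t: 103.2
ee_pos: [0.4832, 0.0196, 0.1618]
tool_rot: [1.556, 1.57, 3.084]
force: [0.6, -0.3, 0.0]
grip_width: 0.0556
t: 104.45
ee_pos: [0.4642, 0.0204, 0.1624]
tool_rot: [-1.575, 1.569, -0.047]
force: [4.3, 1.5, 1.7]
grip_width: 0.0553
```

Force of 4 N, so the lever is at the stop. I'll relieve, lift and verify.

```bash
python3 -m pendant '[[[0,0.002,0],[0,0,0],0.35],[[0,-0.006,0],[0,0,0],0.35],[[0,0,0],[0,0,0],0.35],[[-0.02,0,0],[0,0,0],0.35],[[-0.03,0,0],[0,0,0],0.35],[[-0.05,0,0],[0,0,0],0.35],[[-0.05,0,0],[0,0,0],0.35],[[0,0,-0.05],[0,0,0],0.35],[[0,0,-0.05],[0,0,0],0.35],[[0,0,-0.05],[0,0,0],0.35]]'
python3 - <<'E'
from h import *
im=imaging.camera("scene"); cv2.imwrite("pics/p32.png",im)
for q in("lever_knob","lever_pivot","crank_grip","pawl_bar","plate","loupe","cleaner","bezel"):pp(q,"scene",1)
im=imaging.camera("top"); cv2.imwrite("pics/p32t.png",im); pp("lever_knob","top",1)
E
```

```text
t: 105.7
ee_pos: [0.4599, -0.1304, 0.3113]
tool_rot: [1.237, 1.567, 2.765]
force: [1.3, -0.2, -1.1]
grip_width: 0.0556
lever_knob scene 0.7 [0.4783 0.0189 0.153 ]
lever_pivot scene 0.8 [0.5384 0.0224 0.0521]
crank_grip scene 0.7 [0.4813 0.3394 0.1307]
pawl_bar scene 0.74 [0.5687 0.2446 0.2101]
plate scene 0.89 [0.5494 0.1422 0.204 ]
loupe scene 0.8 [ 0.7123 -0.1455  0.0026]
cleaner scene 0.84 [ 7.886e-01 -3.010e-02 -4.000e-04]
bezel scene 0.83 [ 0.6497 -0.4311 -0.0038]
lever_knob top 0.75 [0.4866 0.0249 0.1515]
```

View pics/p32.png

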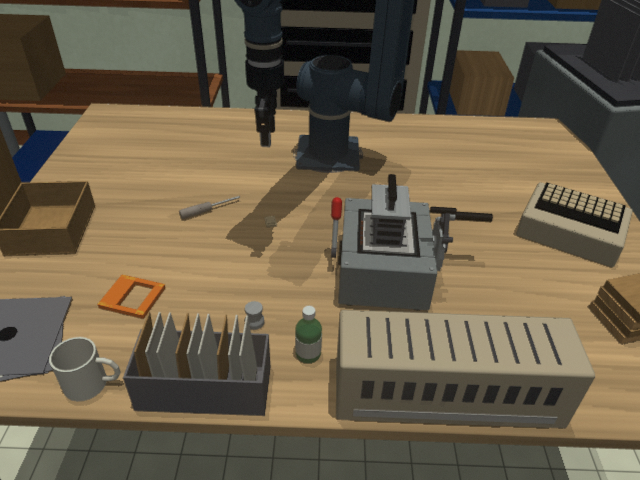

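View pics/p32t.png

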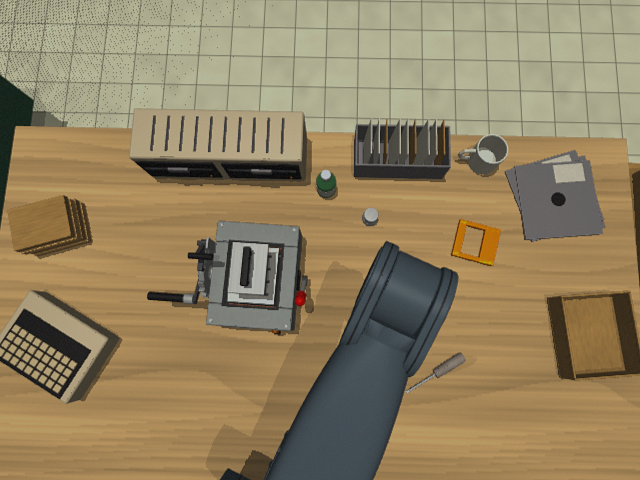

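The lever is back at its starting pixels (scene (337,207), top (300,297)), the pile with its plate is intact, and the bystanders have not moved. I'll let the arm settle, then hand in.

```bash
python3 -m pendant '[[[0,0,0],[0,0,0],0.35],[[0,0,0],[0,0,0],0.35],[[0,0,0],[0,0,0],0.35],[[0,0,0],[0,0,0],0.35],[[0,0,0],[0,0,0],0.35],[[0,0,0],[0,0,0],0.35],[[0,0,0],[0,0,0],0.35],[[0,0,0],[0,0,0],0.35],[[0,0,0],[0,0,0],0.35],[[0,0,0],[0,0,0],0.35]]'
python3 -c "
from cell import order
print(order.job_done())"
```

```text
t: 107.5
ee_pos: [0.4612, -0.1296, 0.312]
tool_rot: [-0.494, 1.571, 1.033]
force: [-0.4, -0.5, 0.4]
grip_width: 0.0554
the job is handed in; nothing more can be done
None
```

The job is done and was handed in at about 107 s. I piled all four cartridges on the cradle (two thick, then two slim) with the plate on top. Then I threw the pawl clear, cranked the cradle down and pushed the lever on. With the lever on, I dropped the pawl back in and cranked the cradle up, then pulled the lever off.

**Last checks:**
- **Crank and pawl:** after the cradle came back up, both looked the same as in the first pictures apart from shadows.
- **Lever:** the knob is back where it started, at the off end.
- **Pile:** the plate is flat on top. The detector puts its centre about 1 cm or less from the cradle's centre.
- **Bystanders:** loupe, bottle and bezel are within a few mm of where they began.
- **Robot:** it is clear of everything.

**What went wrong on the way:**
- One slim cartridge was knocked about 4 cm aside, so I located it again before picking it up.
- The grip slid a few mm along the crank handle while raising, so I re-gripped once with the pawl holding the wheel.

The hand-in gave no verdict, and no final check failed. The camera estimates of the plate and knob positions scatter by 5–8 mm.

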